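Set up and sweep the credenza photo shoot

TASK

Get the credenza ready for its photo: lay every fragrance canister on its side in a groove of the wooden cradle (one per groove, either way round), and roll the white drum lamp along its grey runner, never lifting it, until it comes to rest squarely over the brass line. Once all that is in place, tilt the camera stick well over, straight towards the edge of its console that carries the aluminium rib, hold it there for about two seconds, then tilt it well over straight the opposite way, hold two seconds, and let it spring back upright. Leave the bowl, the clamped photo frame, the coaster and the pen where they are.

Things in the scene. Friction and masses are not known exactly. Their poses are not given: they have to be found in the camera images.
- can0: one of the three or four brushed-aluminium fragrance canisters (some may be absent): a cylinder of 44 mm diameter, 170 mm long overall, its last 14 mm a black square cap 44 x 44 mm that keeps it from rolling far; about 0.2 kg. Origin at the centre of its foot; own z runs along the axis towards the cap. It starts standing upright, cap up, on the credenza top (z = 0).
- can1: one of the three or four brushed-aluminium fragrance canisters (some may be absent): a cylinder of 44 mm diameter, 170 mm long overall, its last 14 mm a black square cap 44 x 44 mm that keeps it from rolling far; about 0.2 kg. Origin at the centre of its foot; own z runs along the axis towards the cap. It starts standing upright, cap up, on the credenza top (z = 0).
- can2: one of the three or four brushed-aluminium fragrance canisters (some may be absent): a cylinder of 44 mm diameter, 170 mm long overall, its last 14 mm a black square cap 44 x 44 mm that keeps it from rolling far; about 0.2 kg. Origin at the centre of its foot; own z runs along the axis towards the cap. It starts standing upright, cap up, on the credenza top (z = 0).
- can3: one of the three or four brushed-aluminium fragrance canisters (some may be absent): a cylinder of 44 mm diameter, 170 mm long overall, its last 14 mm a black square cap 44 x 44 mm that keeps it from rolling far; about 0.2 kg. Origin at the centre of its foot; own z runs along the axis towards the cap. It starts standing upright, cap up, on the credenza top (z = 0).
- can0_mid (a point): mid-length point on the axis of canister can0, 85 mm from its foot; same axes as can0.
- can1_mid (a point): mid-length point on the axis of canister can1, 85 mm from its foot; same axes as can1.
- can2_mid (a point): mid-length point on the axis of canister can2, 85 mm from its foot; same axes as can2.
- can3_mid (a point): mid-length point on the axis of canister can3, 85 mm from its foot; same axes as can3.
- cradle: fixed wooden cradle, 136 x 336 mm, origin under its centre, own x along the grooves. Base board 8 mm thick; on it two rows of V notches (90 degree V), 10 mm thick, centred 50 mm either side of the middle, so each groove is two V saddles with 90 mm open between them for fingers; no wood rises above 42 mm. Its four grooves lie side by side 84 mm apart in its own y.
- groove0 (a point): point on the axis of a properly seated canister at the middle of groove 0, 48 mm above the credenza top; own x along the groove. A canister is right when its mid-point lies here (16 mm lengthways play before its cap meets a saddle).
- groove1 (a point): point on the axis of a properly seated canister at the middle of groove 1, 48 mm above the credenza top; own x along the groove. A canister is right when its mid-point lies here (16 mm lengthways play before its cap meets a saddle).
- groove2 (a point): point on the axis of a properly seated canister at the middle of groove 2, 48 mm above the credenza top; own x along the groove. A canister is right when its mid-point lies here (16 mm lengthways play before its cap meets a saddle).
- groove3 (a point): point on the axis of a properly seated canister at the middle of groove 3, 48 mm above the credenza top; own x along the groove. A canister is right when its mid-point lies here (16 mm lengthways play before its cap meets a saddle).
- runner: flat grey felt runner, about 1 mm thick, 330 x 170 mm, no obstacle; a 6 mm wide brass line crosses it in its full width. Origin at the middle of the brass line; own x is the rolling direction (pointing roughly away from the robot), own y along the brass line. The strip reaches from x = -225 mm to +105 mm.
- lamp: white drum lamp, a cylinder lying on its side: 90 mm diameter (too fat for a gripper), 120 mm long, aluminium end rims, about 0.4 kg. Origin at its centre (45 mm up when it lies on the runner); own y is its long axis. It starts on the robot's side of the brass line, 100 to 160 mm from it, is glossy and slippery, and rolls with a little rolling resistance: pushed slowly it stops soon after the push ends.
- console: fixed black camera-remote box, 100 (own x) x 90 (own y) x 45 mm high, origin under its centre. A raised aluminium rib, 50 mm long, 6 mm high, runs along the edge of its top on its own +x side; the console stands turned by up to 1.2 rad about the vertical from facing away (rib on the side away from the robot). The two-axis spring-centred stick rises from the middle of its top.
- ball (a point): centre of the black 36 mm ball on top of the 12 mm thick stick; 127 mm above the credenza top with the stick upright, 85 mm above the stick's pivot (which is 42 mm up, in the middle of the console).
- stick (a joint): tilt of the stick along the console's own x, rad: 0 upright, positive with the ball leaning towards the rib (console +x), negative away from it; stops at +-0.45; spring 0.9 N m/rad (about 3.7 N at the ball at 0.35 rad), returns to 0 when released.
- sideways (a joint): tilt of the stick across, rad: 0 upright, positive with the ball leaning to the console's own -y; same stops and spring.
- bowl: bystander: teal ceramic bowl, 120 mm wide, 50 mm high, origin under its centre; not to be moved.
- frame: bystander: acrylic photo frame, 100 mm wide and 144 mm high, gripped by a chrome spring clamp, standing; origin under its centre; not to be moved.
- coaster: bystander: dark silicone coaster, 96 mm across, 6 mm thick; not to be moved.
- pen: bystander: aluminium pen lying flat, 130 mm long, 11 mm thick; not to be moved.
Things that resemble listed ones, but are neither listed nor needed, are in the scene too. What is shaped like the can1 but pink is not meant. Leave any red look-alike of the can3 alone.

How it is judged:
On the way, in this order (a step that is already met when the one before it is completed fails the run):
1. every canister lies in a groove and the lamp rests on the brass line (x of lamp in the frame of runner between -0.015 and 0.015 m and y of lamp in the frame of runner between -0.06 and 0.06 m and angle between the y axis of lamp and the y axis of runner, either way round below 0.2 rad and height (world z) of lamp below 0.055 m and linear speed of each of lamp, can0, can1, can2, can3 below 0.03 m/s and angle between can0's own z axis and vertical between 1.45 and 1.69 rad and angle between the z axis of each of can0, can1, can2, can3 and the x axis of cradle, either way round below 0.12 rad and ((distance between can0_mid and groove0 below 0.016 m and z of can0_mid in the frame of groove0 below 0.006 m) or (distance between can0_mid and groove1 below 0.016 m and z of can0_mid in the frame of groove1 below 0.006 m) or (distance between can0_mid and groove2 below 0.016 m and z of can0_mid in the frame of groove2 below 0.006 m) or (distance between can0_mid and groove3 below 0.016 m and z of can0_mid in the frame of groove3 below 0.006 m)) and angle between can1's own z axis and vertical between 1.45 and 1.69 rad and ((distance between can1_mid and groove0 below 0.016 m and z of can1_mid in the frame of groove0 below 0.006 m) or (distance between can1_mid and groove1 below 0.016 m and z of can1_mid in the frame of groove1 below 0.006 m) or (distance between can1_mid and groove2 below 0.016 m and z of can1_mid in the frame of groove2 below 0.006 m) or (distance between can1_mid and groove3 below 0.016 m and z of can1_mid in the frame of groove3 below 0.006 m)) and angle between can2's own z axis and vertical between 1.45 and 1.69 rad and ((distance between can2_mid and groove0 below 0.016 m and z of can2_mid in the frame of groove0 below 0.006 m) or (distance between can2_mid and groove1 below 0.016 m and z of can2_mid in the frame of groove1 below 0.006 m) or (distance between can2_mid and groove2 below 0.016 m and z of can2_mid in the frame of groove2 below 0.006 m) or (distance between can2_mid and groove3 below 0.016 m and z of can2_mid in the frame of groove3 below 0.006 m)) and angle between can3's own z axis and vertical between 1.45 and 1.69 rad and ((distance between can3_mid and groove0 below 0.016 m and z of can3_mid in the frame of groove0 below 0.006 m) or (distance between can3_mid and groove1 below 0.016 m and z of can3_mid in the frame of groove1 below 0.006 m) or (distance between can3_mid and groove2 below 0.016 m and z of can3_mid in the frame of groove2 below 0.006 m) or (distance between can3_mid and groove3 below 0.016 m and z of can3_mid in the frame of groove3 below 0.006 m))), for 0.2 s.
2. the stick is held over towards the rib (value of joint stick above 0.22 rad and value of joint sideways between -0.16 and 0.16 rad), for 1.5 s.
3. the stick is held over the opposite way (value of joint stick below -0.22 rad and value of joint sideways between -0.16 and 0.16 rad), for 1.5 s.
At the end, for the whole second after the job is handed in: Canisters at rest, each in its own groove (16 mm, 0.12 rad); lamp lying still on the brass line (15 mm, 60 mm along it, 0.2 rad); stick was held over 0.22 rad towards the rib, then away, 1.5 s each with under 0.16 rad sideways, and is back within 0.08 rad of upright (all of step 1 and value of joint stick between -0.08 and 0.08 rad and value of joint sideways between -0.08 and 0.08 rad); the robot touches nothing.
It fails at once if the lamp is lifted off the credenza (height (world z) of lamp above 0.07 m).
It fails at once if the bowl is moved more than 30 mm (distance of bowl from where it was at the start of the episode above 0.03 m).
It fails at once if the frame is moved more than 30 mm (distance of frame from where it was at the start of the episode above 0.03 m).
It fails at once if the coaster is moved more than 30 mm (distance of coaster from where it was at the start of the episode above 0.03 m).
It fails at once if the pen is moved more than 30 mm (distance of pen from where it was at the start of the episode above 0.03 m).
Of can0, can1, can2, can3 only 3 to 4 are there at a start; the rules pass over those that are not, and their reading is None.
At some moment in a run one of can0, can1, can2, can3 may be knocked a few centimetres aside while the robot is not near it.
Once in a run the grip may slacken for a moment while it holds something.
It also fails if it takes over 210 s, if anything falls off the work surface, if the arm or the gripper's body presses on something with over 40 N, if the wrist force passes 120 N, or if a joint passes its speed limit or range.

ROBOT

A 6-joint arm with a two-finger parallel gripper is mounted at the origin on the work surface. World frame = base frame: x ahead of the robot, y to its left, z up, the work surface at z = 0. Lengths are in m, angles in rad, forces in N, time in s.
With the tool pointing down it reaches from about 0.425 to 0.95 m from the base axis. Payload 3.5 kg.
Tool frame: the origin (TCP) lies on the centre line of the jaws, within the pads' length; the fingertips stand 14 mm ahead of it and the grasp point (between the pads) lies 5 mm behind it (ctrl.finger_overhang is the distance from the TCP to the fingertips, in m); z points along the fingers, y is the line along which they close (so a half turn about z gives the same grasp; the last joint's range is limited). The gripper opens to 85 mm and grips with 20 to 120 N. Pads are 22 mm wide; open, the fingers measure 114 mm over their backs; the gripper's body (76 mm by 85 mm) begins 54 mm behind the grasp point. The pads swing forward as they close: fully open they stand 13 mm farther back than shut.
Start: joints at [1.167, 0.286, 1.577, -0, 1.279, -0.15], TCP at [0.169, 0.653, 0.245] pointing down, gripper open.
Joint ranges: [-2.77, 2.77], [-0.9, 2.22], [0.21, 2.48], [-1.53, 4.67], [0.24, 2.81], [-2.84, 2.84]. Speed limits (rad/s): [2.79, 2.79, 3.14, 3.14, 3.14, 3.14].

INTERFACE

Orientations are given as a unit quaternion [x, y, z, w].
In Python, from plant import ctrl gives the robot as it stands.
- The arm moves only by the tool send_rows, never from a script. Its argument "moves" is text: rows parted by semicolons, each of 7 numbers parted by spaces: the turn, a rotation vector about the tool's x, y, z in units of 360 degrees (1.0 is 360 degrees), then the shift along the tool's x, y, z in units of 20 cm (1.0 is 20 cm), then the gripper's target within -1 to 1 (fully open at 1, half-way at 0, shut at -1). A call has 1 to 12 rows; each row is the pose to reach, as a shift and turn from the pose commanded when the call began, along the tool's axes at that moment, turning the shorter way round; what a row does not reach only later rows make up. A row lasts 1/8 s, in which the tool goes at most 62.5 mm and 10.7 degrees, less where a joint would pass 70% of its speed; a pose out of reach is approached as far as the arm can. A call with a number of a shift or a turn outside -1 to 1 is refused whole. A call with a gripper value outside its range is refused whole. The fingers move at their own pace and stop on an object; "newtons" is the grip in N (left out, the last holds). Time passes only in rows, so rows that repeat a pose let the fingers close. It gives the time, the measured TCP pose, the force, the opening and the grip force at its end, in the units of the state.
- ctrl.get_state(): the state, without advancing time (a new reading comes with each control period).
- ctrl.read_camera(name): name is "scene" or "top" or "wrist"; returns a dict with "image" (480x640x3 uint8, red, green, blue), "fovy" (degrees; the focal length in pixels is half the picture's height over the tangent of half this angle, whatever the lens; pixels are square), "cx", "cy" (the principal point, pixels), "distortion" ([k1, k2, p1, p2, k3] as OpenCV has them; the pictures are not rectified), "extrinsics" (4x4, takes a point from camera to world coordinates). Camera axes: x right, y up, looking along -z (the intrinsics and any distortion apply to the point x, -y, -z); pixel columns grow to the right and rows downward; lengths in m; the calibration is good to about 2 mm. A picture is of the moment at which its call begins. There is no depth.
- ctrl.sign_off(): hands the job in; it is judged then, once.
The state is a dict: "time": time; "qpos": joint angles; "dq": joint speeds; "joint_efforts": joint torques, N m; "eef_pos": TCP position; "tcp_rot": TCP orientation; "contact_force": force on the tool from outside, world axes, zero at the start; "wrist_torque": the same for the moment, N m; "opening": opening from 0.0 (shut) to 1.0 (fully open); "finger_force": force on a finger pad.
Only numpy, scipy, OpenCV 4.12 (cv2) and the standard library are available. Lean on these libraries where they do the work, as an engineer would, in place of code of your own. Each camera call takes 0.05 s, during which the arm holds its last target. There are 200 camera calls.

## Working session

There is one attempt and no reset: what is moved stays moved. The work goes in short steps, Python scripts to look and compute and a tool call to move; the robot and the scene stay as the last step left them, time stands still between calls to the robot, and variables do not carry over. Pictures are saved under pics/ and viewed, at most 14 in all, crops included, and the job is handed in when it is done.

Besides the shell and the picture viewer there is one more tool, called after "Emit:" in YAML: its name, and indented under it one key for each argument. send_rows: Moves the arm, as the interface text tells. Its arguments: {"type":"object","properties":{"moves":{"type":"string"},"newtons":{"type":"number"}},"required":["moves"]}

```bash
ls; mkdir -p pics; cat > h.py <<'E'
import numpy as np, cv2
from scipy.spatial.transform import Rotation as R
from plant import ctrl
def cam(n,save=None):
    c=ctrl.read_camera(n)
    if save: cv2.imwrite('pics/'+save,c['image'][:,:,::-1])
    return c
def K(c):
    f=240/np.tan(np.radians(c['fovy'])/2)
    return np.array([[f,0,c['cx']],[0,f,c['cy']],[0,0,1]])
def ray(c,uv):
    uv=np.array(uv,float).reshape(-1,1,2)
    p=cv2.undistortPoints(uv,K(c),np.array(c['distortion'],float)).reshape(-1,2)
    d=np.c_[p[:,0],-p[:,1],-np.ones(len(p))]
    E=np.array(c['extrinsics']); return E[:3,3],d@E[:3,:3].T
def onz(c,uv,z):
    o,d=ray(c,uv); return o+d*((z-o[2])/d[:,2])[:,None]
def proj(c,P):
    E=np.array(c['extrinsics']); q=(np.array(P,float).reshape(-1,3)-E[:3,3])@E[:3,:3]
    q=q*[1,-1,-1]
    return cv2.projectPoints(q,np.zeros(3),np.zeros(3),K(c),np.array(c['distortion'],float))[0].reshape(-1,2)
def rel(p,q=None):
    "target TCP world pos (and Rotation) -> row numbers"
    s=ctrl.get_state(); r=R.from_quat(s['tcp_rot'])
    sh=r.inv().apply(np.array(p)-s['eef_pos'])/0.2
    t=(r.inv()*q).as_rotvec()/(2*np.pi) if q is not None else np.zeros(3)
    return np.round(np.r_[t,sh],3)
E
python3 - <<'E'
from h import *
for n in ['scene','top','wrist']:
    c=cam(n,n+'0.png'); print(n,c['fovy'],c['cx'],c['cy'],c['distortion'],np.round(c['extrinsics'],3).tolist())
print(ctrl.get_state())
E
```

```text
pics
scene 53.9143410774825 320.5435566588994 245.1842002680158 [-0.01412166  0.          0.          0.          0.        ] [[0.493, -0.635, 0.595, 1.144], [0.87, 0.344, -0.353, -0.361], [0.019, 0.692, 0.722, 0.811], [0.0, 0.0, 0.0, 1.0]]
top 56.19785735261224 320.0657901636496 243.85418377624305 [-0.08593678  0.          0.          0.          0.        ] [[0.009, 0.993, -0.12, 0.414], [-1.0, 0.009, 0.001, -0.019], [0.002, 0.12, 0.993, 1.21], [0.0, 0.0, 0.0, 1.0]]
wrist 61.12589532143029 324.978477497845 231.88043708195588 [-0.04967115  0.          0.          0.          0.        ] [[0.252, -0.921, -0.298, 0.092], [0.968, 0.239, 0.08, 0.674], [-0.002, -0.308, 0.951, 0.372], [0.0, 0.0, 0.0, 1.0]]
{'time': 0.15, 'qpos': array([ 1.16699299e+00,  2.87005114e-01,  1.57784989e+00, -4.79129670e-06,
        1.27860983e+00, -1.50006552e-01]), 'dq': array([-0.00030135, -0.00289692, -0.00378811,  0.00059421,  0.00035586,
       -0.00046701]), 'joint_efforts': array([ 5.61400393e-04, -4.06603324e+01, -2.93142074e+01, -1.40263510e-04,
        3.93241746e-03,  2.28754880e-05]), 'eef_pos': array([0.1692611 , 0.65292629, 0.24423131]), 'tcp_rot': array([ 1.26557348e-01,  9.91958851e-01, -9.01061363e-04, -2.53703041e-04]), 'contact_force': array([ 0.29361863, -0.8488177 ,  0.27035126]), 'wrist_torque': array([ 0.00217374, -0.02379695, -0.07286443]), 'finger_force': 0.0, 'opening': 0.999362977848178}
```

View pics/top0.png

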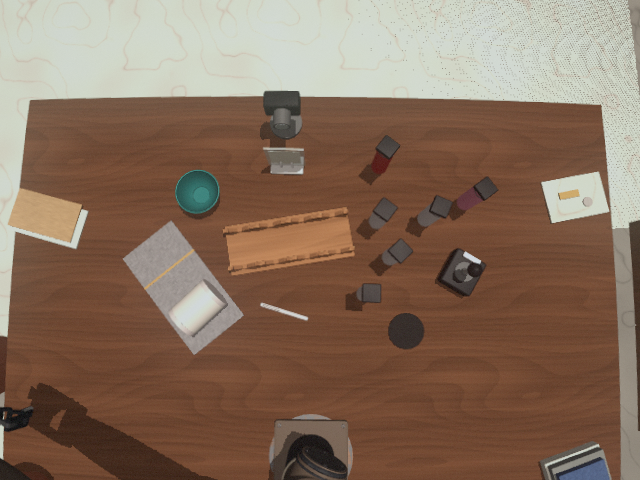

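View pics/scene0.png

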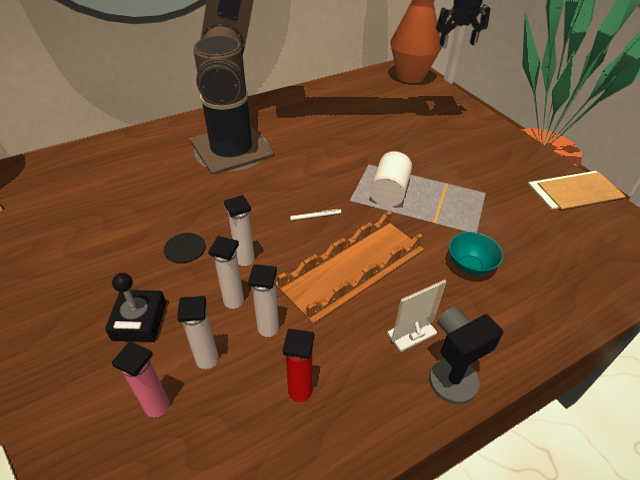

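Top view: four aluminium canisters with caps at about (384,209), (440,207), (400,251) and (371,293). The red one is at (388,147) and the pink one at (485,188). The cradle is around (290,241), the lamp at (197,308), the brass line at (169,269), and the console at (461,272) with its rib to the upper right. I'll crop the top view for finer picks.

```bash
python3 - <<'E'
import cv2
i=cv2.imread('pics/top0.png')
cv2.imwrite('pics/crop1.png',cv2.resize(i[185:345,345:495],None,fx=5,fy=3.75*0+5,interpolation=cv2.INTER_CUBIC)[:600*2][:800,:800][:600] if 0 else cv2.resize(i[190:310,345:505],None,fx=5,fy=5,interpolation=cv2.INTER_CUBIC))
cv2.imwrite('pics/crop2.png',cv2.resize(i[190:370,115:365],None,fx=3.2,fy=3.2,interpolation=cv2.INTER_CUBIC))
E
```

```text
(no output)
```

View pics/crop1.png

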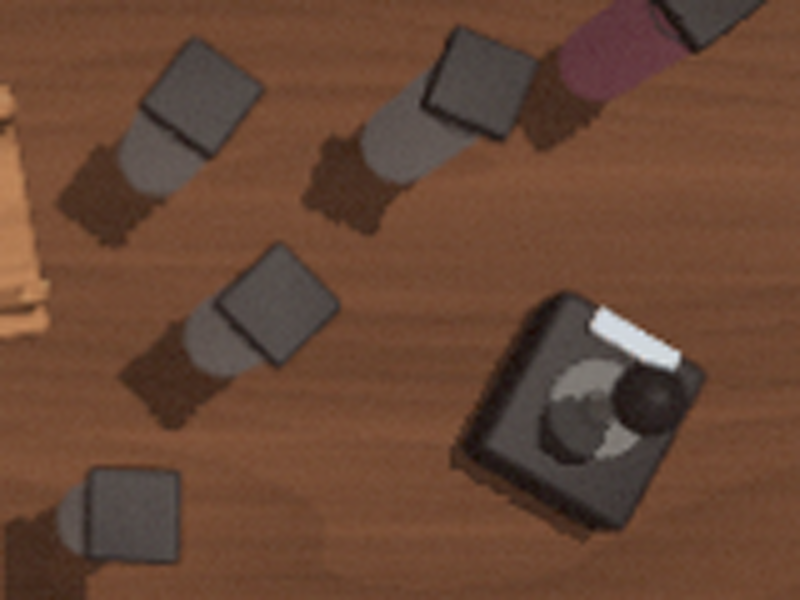

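View pics/crop2.png

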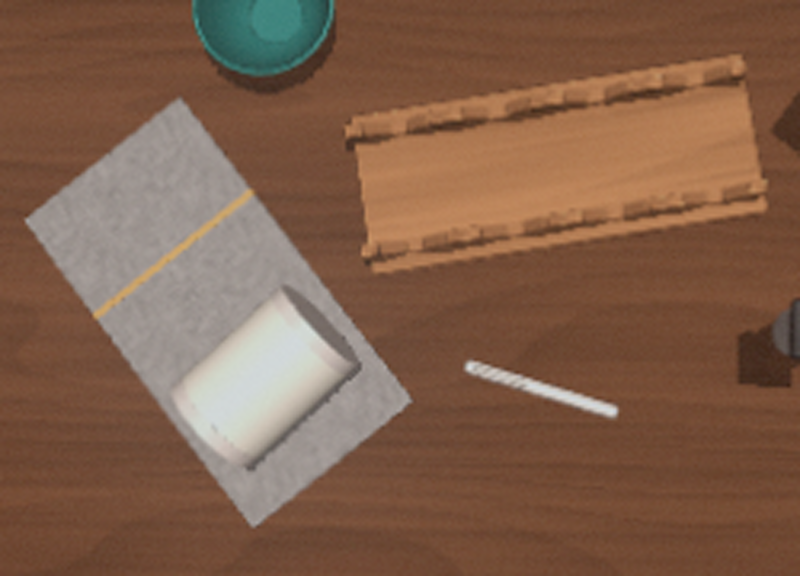

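```bash
cat > m.py <<'E'
from h import *
import pickle
c=cam('top'); pickle.dump(c,open('top.pkl','wb'))
a=lambda L:np.array(L,float)/5+[344.6,189.6]
b=lambda L:np.array(L,float)/3.2+[114.65,189.65]
for n,L in dict(A=[(193,37),(263,89),(211,157),(141,104)],B=[(459,26),(537,60),(500,138),(423,104)],C=[(280,242),(340,303),(280,365),(218,303)],D=[(92,468),(180,469),(179,563),(88,560)]).items():
    P=onz(c,a(L),.17); print(n,P.mean(0).round(4)[:2],'r',np.hypot(*P.mean(0)[:2]).round(3),'cap side',np.linalg.norm(np.diff(P,axis=0),axis=1).round(3))
P=onz(c,a([(568,292),(706,373),(618,528),(475,449)]),.045);print('console',P.mean(0)[:2].round(4),np.linalg.norm(np.diff(P,axis=0),axis=1).round(3))
v=P[:2].mean(0)-P[2:].mean(0);print(' yaw',np.arctan2(v[1],v[0]).round(3))
P=onz(c,a([(598,318),(680,362)]),.051);v=np.diff(P,axis=0)[0];print(' ribdir',np.arctan2(v[1],v[0])+np.pi/2,P.mean(0)[:2]);print(' ball',onz(c,a([(648,397)]),.127))
P=onz(c,b([(180,98),(25,218),(254,527),(411,400)]),.001);print('runner',P[:,:2].round(4).tolist())
v=P[:2].mean(0)-P[2:].mean(0);print(' yaw',np.arctan2(v[1],v[0]).round(3))
P=onz(c,b([(251,191),(96,317)]),.001);print(' line',P.mean(0)[:2],P[:,:2].round(4).tolist())
P=onz(c,b([(285,287),(358,365),(245,467),(173,388)]),.045);print('lamp',P.mean(0)[:2],P[:,:2].round(4).tolist());v=P[0]-P[3];w=P[1]-P[2];print(' axis',np.arctan2(v[1],v[0]),np.arctan2(w[1],w[0]),np.linalg.norm(v))
P=onz(c,b([(347,120),(741,56)]),.042);print('far',P[:,:2].round(4).tolist(),np.linalg.norm(P[1]-P[0]))
P2=onz(c,b([(371,264),(766,203)]),.008);print('near8',P2[:,:2].round(4).tolist(),np.linalg.norm(P2[1]-P2[0]))
print('mid',(P.mean(0)+P2.mean(0))[:2]/2)
v=P[0]-P[1];print(' y-axis dir',np.arctan2(v[1],v[0]))
E
python3 m.py
```

```text
A [ 0.6233 -0.1719] r 0.647 cap side [0.041 0.041 0.041]
B [ 0.6321 -0.3046] r 0.702 cap side [0.04  0.042 0.04 ]
C [ 0.5256 -0.2074] r 0.565 cap side [0.04  0.041 0.041]
D [ 0.4268 -0.1393] r 0.449 cap side [0.041 0.043 0.042]
console [ 0.4842 -0.3944] [0.084 0.095 0.085]
 yaw -0.551
 ribdir -0.4861359725851031 [ 0.52069046 -0.41847327]
 ball [[ 0.48578972 -0.39590771  0.127     ]]
runner [[0.6208, 0.3916], [0.5157, 0.5224], [0.2599, 0.3132], [0.3669, 0.1842]]
 yaw 0.685
 line [0.48658641 0.3906789 ] [[0.541, 0.326], [0.4322, 0.4553]]
lamp [0.38556678 0.29605628] [[0.4581, 0.2823], [0.396, 0.2206], [0.313, 0.31], [0.3751, 0.3714]]
 axis -0.8208788311017732 -0.8225546622675504 0.12179009070647921
far [[0.5963, 0.2368], [0.6528, -0.0879]] 0.32955177898993526
near8 [[0.4797, 0.2197], [0.5342, -0.1112]] 0.3353625810639521
mid [0.56575917 0.06437066]
 y-axis dir 1.7429387741563884
```

```bash
cat >> h.py <<'E'
def down(yaw_x):
    "tool down, tool x at world angle yaw_x"
    x=np.array([np.cos(yaw_x),np.sin(yaw_x),0]); z=np.array([0,0,-1.]); return R.from_matrix(np.c_[x,np.cross(z,x),z])
RU=np.array([np.cos(.685),np.sin(.685),0]); LINE=np.array([.4866,.3907,0])
E
python3 - <<'E'
from h import *
q=down(.685+np.pi)
for z in(.15,.035): print(rel(LINE-.198*RU+[0,0,z],q))
E
```

```text
[-0.    -0.    -0.149 -1.28  -1.669  0.474]
[-0.    -0.    -0.149 -1.281 -1.668  1.049]
```

Emit:
send_rows:
  moves: "0 0 -0.149 -0.64 -0.83 0.2 1;0 0 -0.149 -0.64 -0.83 0.2 1;0 0 -0.149 -0.64 -0.83 0.2 1;0 0 -0.149 -0.64 -0.83 0.2 1;0 0 -0.149 -0.64 -0.83 0.2 1;0 0 -0.149 -0.64 -0.83 0.2 1;0 0 -0.149 -0.64 -0.83 0.2 1"

```text
time: 1.08
eef_pos: [0.2516, 0.4608, 0.2054]
tcp_rot: [-0.334, 0.943, 0.0, 0.0]
contact_force: [-0.1, 1.3, -0.6]
opening: 1.001
finger_force: 0.0
```

```bash
python3 - <<'E'
from h import *
q=down(.685+np.pi)
s=ctrl.get_state();print(s['eef_pos'],s['qpos'].round(3))
for z in(.15,.035): print(rel(LINE-.198*RU+[0,0,z],q))
E
```

```text
[0.2515713  0.46079113 0.20539882] [ 0.878 -0.009  1.981  0.     1.169 -1.373]
[ 0.000e+00  0.000e+00 -1.000e-03  2.970e-01 -1.016e+00  2.770e-01]
[ 0.000e+00  0.000e+00 -1.000e-03  2.970e-01 -1.016e+00  8.520e-01]
```

Emit:
send_rows:
  moves: "0 0 0 0.297 -1 0.25 1;0 0 0 0.297 -1 0.25 1;0 0 0 0.297 -1 0.25 1;0 0 0 0.297 -1 0.25 1;0 0 0 0.297 -1 0.25 1;0 0 0 0.297 -1 0.25 1"

```text
time: 1.82
eef_pos: [0.3318, 0.2687, 0.1558]
tcp_rot: [-0.334, 0.942, 0.0, 0.0]
contact_force: [0.6, 0.9, 0.4]
opening: 1.003
finger_force: 0.0
```

```bash
python3 - <<'E'
from h import *
q=down(.685+np.pi)
s=ctrl.get_state();print(s['eef_pos'],s['qpos'].round(3))
print(rel(LINE-.198*RU+[0,0,.035],q))
c=cam('wrist','w1.png')
E
```

```text
[0.33179992 0.26869388 0.15578598] [ 0.442 -0.188  2.242  0.     1.086 -1.811]
[ 0.     0.    -0.     0.005 -0.017  0.604]
```

View pics/w1.png

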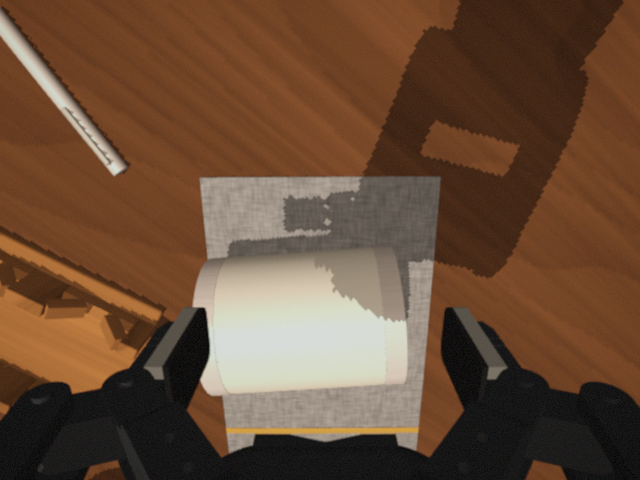

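Wrist view: the lamp spans about columns 207–395 and rows 250–392. The brass line is at row 432, and the fingers are clear of the lamp. I'll refine the lamp's x from the two silhouette rays.

```bash
python3 - <<'E'
from h import *
c=cam('wrist')
o,d=ray(c,[(300,253),(300,391)]); d/=np.linalg.norm(d,axis=1)[:,None]
b=d.sum(0); P=o+b*((.046-o[2])/b[2]); print('lamp axis pt',P,'x in runner',(P-LINE)@RU)
L=onz(c,[(227,431),(418,431)],.001); print('line pts',L, 'x',(L-LINE)@RU)
v=L[0]-L[1];print('linedir',np.arctan2(v[1],v[0]),L.mean(0))
E
```

```text
lamp axis pt [0.38743462 0.29461026 0.046     ] x in runner -0.1375889447093332
line pts [[0.53917739 0.32761945 0.001     ]
 [0.4325954  0.45878329 0.001     ]] x [0.00080758 0.00125227]
linedir -0.8884275245679993 [0.4858864  0.39320137 0.001     ]
```

Emit:
send_rows:
  moves: "0 0 0 0.015 -0.017 0 1;0 0 0 0.015 -0.017 0.2 1;0 0 0 0.02 -0.017 0.4 1;0 0 0 0.02 -0.017 0.6 1;0 0 0 0.02 -0.017 0.6 1;0 0 0 0.02 -0.017 0.6 1"

```text
time: 2.68
eef_pos: [0.3316, 0.2633, 0.0366]
tcp_rot: [-0.335, 0.942, 0.0, 0.001]
contact_force: [0.3, -0.5, 0.3]
opening: 1.0
finger_force: 0.0
```

Emit:
send_rows:
  moves: "0 0 0 -0.03 0 0 1;0 0 0 -0.07 0 0 1;0 0 0 -0.12 0 0 1;0 0 0 -0.17 0 0 1;0 0 0 -0.22 0 0 1;0 0 0 -0.27 0 0 1;0 0 0 -0.32 0 0 1;0 0 0 -0.37 0 0 1;0 0 0 -0.41 0 0 1;0 0 0 -0.44 0 0 1;0 0 0 -0.46 0 0 1;0 0 0 -0.47 0 0 1"

```text
time: 4.18
eef_pos: [0.4038, 0.3221, 0.0353]
tcp_rot: [-0.335, 0.942, -0.0, -0.0]
contact_force: [-0.5, 0.9, -0.2]
opening: 1.002
finger_force: 0.0
```

```bash
python3 - <<'E'
from h import *
s=ctrl.get_state();print(s['eef_pos'],(s['eef_pos']-LINE)@RU)
c=cam('top','t2.png'); i=c['image'].astype(int)
h=cv2.cvtColor(c['image'],cv2.COLOR_RGB2HSV)
m=((h[:,:,2]>150)&(h[:,:,1]<90)).astype(np.uint8); m[:, :110]=0; m[:,260:]=0;m[:200]=0;m[370:]=0
m=cv2.morphologyEx(m,cv2.MORPH_OPEN,np.ones((5,5)))
k=max(cv2.findContours(m,0,2)[0],key=cv2.contourArea);r=cv2.minAreaRect(k);print(r)
P=onz(c,cv2.boxPoints(r),.045);print(P[:,:2].round(3).tolist(),((P.mean(0)-LINE)@RU))
E
```

```text
[0.40378425 0.32206736 0.03530542] -0.10755611104111196
((164.59999084472656, 263.29998779296875), (60.39999008178711, 60.99999237060547), 53.13010025024414)
[[0.513, 0.504], [0.612, 0.377], [0.485, 0.274], [0.388, 0.4]] 0.008480906817226849
```

```bash
cat >> h.py <<'E'
def lamp(save=None):
    c=cam('top',save); i=c['image'].astype(int)
    m=((i.min(2)>175)).astype(np.uint8); m[:, :110]=0; m[:,260:]=0;m[:200]=0;m[370:]=0
    m=cv2.morphologyEx(m,cv2.MORPH_OPEN,np.ones((3,3)))
    k=max(cv2.findContours(m,0,2)[0],key=cv2.contourArea);r=cv2.minAreaRect(k)
    P=onz(c,cv2.boxPoints(r),.045);D=(P-LINE)@np.c_[RU,np.cross([0,0,1],RU)]
    print(r,D.round(3).tolist(),D.mean(0))
E
python3 -c "
from h import *
lamp(); cam('wrist','w2.png')"
```

```text
((168.05517578125, 277.06207275390625), (26.408464431762695, 46.505470275878906), 48.36646270751953) [[0.005, 0.068], [0.012, -0.053], [-0.059, -0.059], [-0.066, 0.062]] [-0.02694211  0.0044169 ]
```

View pics/w2.png

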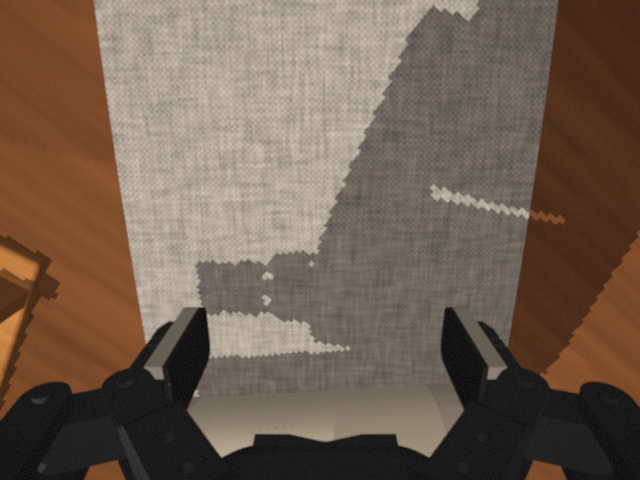

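The wrist view shows the lamp's near edge at rows ~390–400, clear of the finger pads, so it coasted ahead. I'll wait and check whether it is still rolling.

Emit:
send_rows:
  moves: "0 0 0 0 0 0 1;0 0 0 0 0 0 1;0 0 0 0 0 0 1;0 0 0 0 0 0 1"

```text
time: 4.82
eef_pos: [0.4037, 0.322, 0.0354]
tcp_rot: [-0.335, 0.942, 0.0, 0.0]
contact_force: [-0.3, -0.8, -0.0]
opening: 1.002
finger_force: 0.0
```

```bash
python3 -c "
from h import *
lamp('t3.png')
i=cv2.imread('pics/t3.png');cv2.imwrite('pics/t3c.png',cv2.resize(i[200:360,110:270],None,fx=3.5,fy=3.5))
"
```

```text
((164.1030731201172, 273.1446533203125), (26.47568130493164, 47.4208869934082), 48.17982482910156) [[0.019, 0.072], [0.027, -0.052], [-0.044, -0.058], [-0.051, 0.065]] [-0.01213895  0.00656407]
```

View pics/t3c.png

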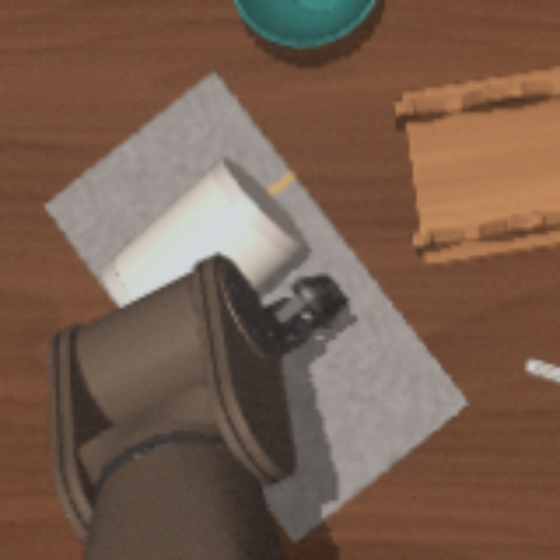

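Emit:
send_rows:
  moves: "0 0 0 0 0 0 1;0 0 0 0 0 0 1"

```text
time: 5.12
eef_pos: [0.4037, 0.322, 0.0353]
tcp_rot: [-0.335, 0.942, -0.0, 0.0]
contact_force: [-0.4, -0.4, 0.6]
opening: 0.999
finger_force: 0.0
```

```bash
python3 -c "
from h import *
lamp();lamp();print(ctrl.get_state()['time'])
"
```

```text
((163.74334716796875, 272.84954833984375), (25.963895797729492, 47.412330627441406), 48.8140754699707) [[0.021, 0.071], [0.027, -0.052], [-0.043, -0.057], [-0.049, 0.066]] [-0.01092516  0.00685791]
((163.92919921875, 273.06195068359375), (26.34018325805664, 47.412330627441406), 48.8140754699707) [[0.02, 0.071], [0.027, -0.052], [-0.044, -0.057], [-0.05, 0.066]] [-0.01167774  0.00680158]
5.225
```

```bash
python3 -c "
from h import *
import pickle
c=pickle.load(open('top.pkl','rb'))
P=onz(c,np.array([(225,158),(309,252),(104,272)])/3.5+[109.65,199.65],.046)
D=(P-LINE)@np.c_[RU,np.cross([0,0,1],RU)];print(D,(D[0]+D[1])/2)
"
```

```text
[[ 0.03100007 -0.05871482]
 [-0.06538682 -0.06629637]
 [ 0.01978997  0.06482596]] [-0.01719337 -0.0625056 ]
```

Emit:
send_rows:
  moves: "0 0 0 -0.05 0 0 1;0 0 0 -0.08 0 0 1;0 0 0 -0.1 0 0 1;0 0 0 -0.112 0 0 1;0 0 0 -0.124 0 0 1;0 0 0 -0.136 0 0 1;0 0 0 -0.148 0 0 1;0 0 0 -0.16 0 0 1;0 0 0 -0.172 0 0 1;0 0 0 -0.184 0 0 1;0 0 0 -0.196 0 0 1;0 0 0 -0.208 0 0 1"

```text
time: 6.72
eef_pos: [0.4361, 0.3483, 0.0353]
tcp_rot: [-0.335, 0.942, -0.0, 0.0]
contact_force: [-0.6, -0.0, -0.1]
opening: 0.999
finger_force: 0.1
```

Emit:
send_rows:
  moves: "0 0 0 -0.012 0 0 1;0 0 0 -0.022 0 0 1;0 0 0 -0.03 0 0 1;0 0 0 -0.034 0 0 1;0 0 0 -0.034 0 0 1"

```text
time: 7.35
eef_pos: [0.4413, 0.3525, 0.0353]
tcp_rot: [-0.335, 0.942, -0.0, -0.0]
contact_force: [-1.2, -1.2, -0.6]
opening: 0.997
finger_force: 0.0
```

```bash
python3 -c "
from h import *
s=ctrl.get_state();print(s['eef_pos'],(s['eef_pos']-LINE)@RU,s['time'])
lamp()"
```

```text
[0.44126737 0.35254541 0.03529631] -0.05924583628772531 7.35
((171.28822326660156, 256.7529296875), (26.03165626525879, 14.859737396240234), 49.398704528808594) [[0.045, -0.012], [0.046, -0.051], [-0.024, -0.056], [-0.025, -0.017]] [ 0.01044795 -0.03413654]
```

Emit:
send_rows:
  moves: "0 0 0 0.05 0 0 1;0 0 0 0.12 0 -0.1 1;0 0 0 0.12 0 -0.4 1;0 0 0 0.12 0 -0.7 1;0 0 0 0.12 0 -1 1;0 0 0 0.12 0 -1 1"

```text
time: 8.15
eef_pos: [0.425, 0.3386, 0.2422]
tcp_rot: [-0.335, 0.942, 0.001, 0.006]
contact_force: [0.7, 0.2, 0.4]
opening: 0.994
finger_force: 0.0
```

```bash
python3 -c "
from h import *
s=ctrl.get_state();print(s['eef_pos'],s['qpos'].round(3))
c=cam('wrist','w3.png')
print(rel([.45,.1,.3]),rel([.5,-.2,.3]))"
```

```text
[0.42496632 0.33861557 0.24224926] [ 0.486 -0.008  1.911 -0.     1.227 -1.767]
[ 0.     0.     0.     0.645 -1.007 -0.31 ] [ 0.     0.     0.     1.397 -2.329 -0.313]
```

View pics/w3.png

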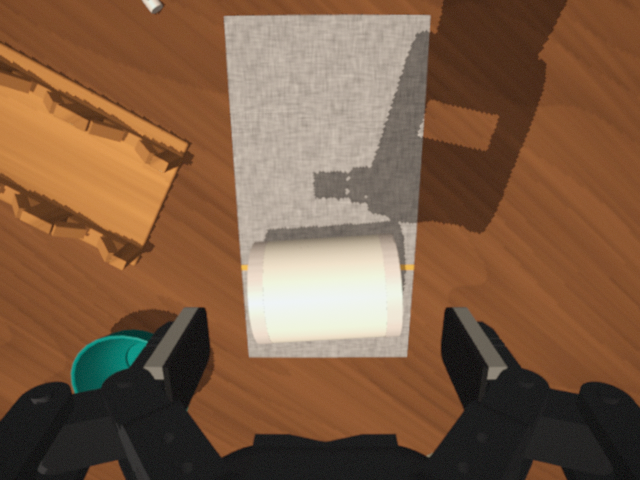

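The lamp spans rows ~237–340 at column 325, and the brass line is at row 267. I'll compute the lamp's x.

```bash
python3 - <<'E'
from h import *
c=cam('wrist')
o,d=ray(c,[(325,238),(325,339)]); d/=np.linalg.norm(d,axis=1)[:,None]
b=d.sum(0); P=o+b*((.046-o[2])/b[2]); 
L=onz(c,[(244,267),(411,267)],.001); print('line x',(L-LINE)@RU)
print('lamp x',(P-LINE)@RU, 'rel to line', (P-L.mean(0))@RU)
E
```

```text
line x [-0.00564906 -0.00520094]
lamp x -0.005260716024983897 rel to line 0.00016428039981135107
```

Emit:
send_rows:
  moves: "0 0 0.33 0.645 -1 -0.31 1;0 0 0.33 0.645 -1 -0.31 1;0 0 0.33 0.645 -1 -0.31 1;0 0 0.33 0.645 -1 -0.31 1;0 0 0.33 0.645 -1 -0.31 1;0 0 0.33 0.645 -1 -0.31 1;0 0 0.33 0.645 -1 -0.31 1;0 0 0.33 0.645 -1 -0.31 1;0 0 0.33 0.645 -1 -0.31 1;0 0 0.33 0.645 -1 -0.31 1;0 0 0.33 0.645 -1 -0.31 1;0 0 0.33 0.645 -1 -0.31 1"

```text
time: 9.75
eef_pos: [0.4475, 0.1008, 0.2947]
tcp_rot: [0.64, 0.768, -0.002, -0.002]
contact_force: [-0.4, -0.4, -0.5]
opening: 1.004
finger_force: 0.0
```

```bash
cat >> h.py <<'E'
def tgt(h,t):
    "tool pointing at world yaw h, t below horizontal, tool x up-ish"
    z=np.array([np.cos(h)*np.cos(t),np.sin(h)*np.cos(t),-np.sin(t)]); y=np.cross(z,np.cross([0,0,1],z)); 
    y=np.cross([0,0,1.],[np.cos(h),np.sin(h),0]); y=-y if 0 else y
    x=np.cross(y,z); 
    if x[2]<-1e-9: y=-y; x=-x
    return R.from_matrix(np.c_[x,y,z])
def log():
    s=ctrl.get_state(); open('log.txt','a').write(' '.join(map(str,[*s['qpos'],*s['eef_pos'],*s['tcp_rot']]))+'\n'); return s
E
python3 - <<'E'
from h import *
s=log();print(s['eef_pos'],s['qpos'].round(3))
print(tgt(1,np.pi/2).as_matrix().round(2))
print(rel([.5,0,.35],tgt(1.2,1.1)))
E
```

```text
[0.44751903 0.10075259 0.29468056] [-0.    -0.243  2.026 -0.     1.364 -0.182]
[[-0.54 -0.84  0.  ]
 [-0.84  0.54  0.  ]
 [-0.    0.   -1.  ]]
[-0.021  0.073  0.086 -0.543  0.166 -0.278]
```

```bash
python3 - <<'E'
s=open('h.py').read()
s=s.replace("y=np.cross(z,np.cross([0,0,1],z)); \n","").replace("    y=np.cross([0,0,1.],[np.cos(h),np.sin(h),0]); y=-y if 0 else y\n    x=np.cross(y,z); \n    if x[2]<-1e-9: y=-y; x=-x\n","\n    y=-np.cross([0,0,1.],[np.cos(h),np.sin(h),0]); x=np.cross(y,z)\n")
open('h.py','w').write(s)
from h import *
print(tgt(1,.3).as_matrix().round(2))
print(rel([.5,0,.35],tgt(1.2,1.1)))
E
```

```text
[[ 0.16  0.84  0.52]
 [ 0.25 -0.54  0.8 ]
 [ 0.96  0.   -0.3 ]]
[-0.021  0.073  0.086 -0.543  0.166 -0.278]
```

Emit:
send_rows:
  moves: "-0.02 0.073 0.086 -0.5 0.15 -0.28 1;-0.02 0.073 0.086 -0.5 0.15 -0.28 1;-0.02 0.073 0.086 -0.5 0.15 -0.28 1;-0.02 0.073 0.086 -0.5 0.15 -0.28 1;-0.02 0.073 0.086 -0.5 0.15 -0.28 1;-0.02 0.073 0.086 -0.5 0.15 -0.28 1"

```text
time: 10.5
eef_pos: [0.4959, 0.008, 0.3528]
tcp_rot: [0.802, 0.55, 0.19, -0.133]
contact_force: [-0.6, 1.0, 0.4]
opening: 1.003
finger_force: 0.0
```

```bash
cat > kin.py <<'E'
from h import *
from scipy.optimize import least_squares
def rz(a): return R.from_euler('z',a)
def ry(a): return R.from_euler('y',a)
def fk(q,P):
    d1,off,a2,e,d4,d6,r0=P
    A=rz(q[0]); B=A*ry(q[1]); C=B*ry(q[2]); D=C*rz(q[3])*ry(q[4])
    p=A.apply([r0,off,d1])+B.apply([0,0,a2])+C.apply([e,0,d4])+D.apply([0,0,d6])
    return p,D*rz(q[5])*rz(np.pi/2)
data=np.array([l.split() for l in open('log.txt')],float)
old=np.array([[1.16699,.287,1.57785,0,1.2786,-.15,.16926,.65293,.24423],[.878,-.009,1.981,0,1.169,-1.373,.25157,.46079,.2054],[.442,-.188,2.242,0,1.086,-1.811,.3318,.26869,.15579],[.486,-.008,1.911,0,1.227,-1.767,.42497,.33862,.24225]])
def res(P):
    r=[(fk(d[:6],P)[0]-d[6:9]) for d in np.r_[data[:,:9],old]]
    return np.ravel(r)
fit=least_squares(res,[.3,-.1*0+.1,.35,0,.35,.25,0]); P=fit.x
LIM=np.array([[-2.77,2.77],[-.9,2.22],[.21,2.48],[-1.53,4.67],[.24,2.81],[-2.84,2.84]])
def ik(p,q,g=None):
    def f(x):
        a,b=fk(x,P); return np.r_[(a-p)*10,(b.inv()*q).as_rotvec()]
    best=None
    for g in ([g] if g is not None else [[0,0,1.9,k,1.5,m] for k in (0,.8,1.6,2.4) for m in(-1.5,0,1.5)]):
        s=least_squares(f,np.clip(g,LIM[:,0]+.01,LIM[:,1]-.01),bounds=LIM.T)
        if best is None or s.cost<best.cost-1e-6: best=s
    return best.x,best.cost
E
python3 - <<'E'
from h import *
s=log()
from kin import *
print(P.round(4),np.abs(fit.fun).max())
d=data[-1];a,b=fk(d[:6],P);print((b.inv()*R.from_quat(d[9:])).magnitude(),s['qpos'].round(3),s['eef_pos'])
E
```

```text
[ 2.402e-01  1.009e-01  4.432e-01  2.060e-02  5.729e-01  2.353e-01
 -3.000e-04] 0.0003977210354468297
4.0608835428777936e-16 [-0.414 -0.242  1.966  0.471  1.459 -0.11 ] [0.49586668 0.00800539 0.35277061]
```

```bash
cat >> kin.py <<'E'
CAN=dict(A=[.6233,-.1719],B=[.6321,-.3046],C=[.5256,-.2074],D=[.4268,-.1393])
def gtcp(xy,z,h,t,back=0):
    q=tgt(h,t); return np.r_[xy,z]+q.apply([0,0,.005-back]),q
E
python3 - <<'E'
from kin import *
for n in 'DCAB':
  for t in (10,25):
    for h in range(-20,90,15):
        p,q=gtcp(CAN[n],.105,np.radians(h),np.radians(t))
        x,c=ik(p,q)
        if c<1e-5:
            w=p-q.apply([0,0,.235]); print(n,t,h,x.round(2),'wrist',w.round(2),'elb',)
E
```

```text
D 10 40 [-1.11  0.29  2.38  1.28  1.52 -1.11] wrist [ 0.25 -0.28  0.14] elb
D 10 55 [-1.06  0.38  2.25  1.09  1.63 -1.11] wrist [ 0.3  -0.32  0.14] elb
D 10 70 [-0.99  0.45  2.12  0.93  1.75 -1.12] wrist [ 0.35 -0.35  0.14] elb
D 10 85 [-0.92  0.53  2.    0.77  1.85 -1.15] wrist [ 0.41 -0.36  0.14] elb
D 25 40 [-1.06  0.12  2.4   1.16  1.33 -0.94] wrist [ 0.27 -0.27  0.2 ] elb
D 25 55 [-1.02  0.22  2.28  0.99  1.45 -0.98] wrist [ 0.31 -0.31  0.2 ] elb
D 25 70 [-0.96  0.31  2.15  0.83  1.57 -1.03] wrist [ 0.36 -0.34  0.2 ] elb
D 25 85 [-0.89  0.39  2.04  0.68  1.68 -1.1 ] wrist [ 0.41 -0.35  0.2 ] elb
C 10 -20 [-0.7   0.22  2.48  2.73  0.99 -1.4 ] wrist [ 0.31 -0.13  0.14] elb
C 10 -5 [-0.85  0.25  2.44  2.27  1.09 -1.23] wrist [ 0.3  -0.19  0.14] elb
C 10 10 [-0.95  0.3   2.36  1.9   1.21 -1.11] wrist [ 0.3  -0.25  0.14] elb
C 10 25 [-0.99  0.38  2.25  1.61  1.35 -1.04] wrist [ 0.32 -0.3   0.14] elb
C 10 40 [-0.99  0.46  2.11  1.38  1.49 -1.  ] wrist [ 0.35 -0.35  0.14] elb
C 10 55 [-0.96  0.54  1.97  1.18  1.63 -0.98] wrist [ 0.4  -0.39  0.14] elb
C 10 70 [-0.92  0.62  1.83  1.01  1
[... 2461 characters left out ...]
0.52  0.14] elb
B 10 85 [-0.84  0.94  1.27  0.93  2.02 -0.86] wrist [ 0.61 -0.53  0.14] elb
B 25 -20 [-0.7   0.32  2.14  2.48  0.53 -1.13] wrist [ 0.44 -0.23  0.2 ] elb
B 25 -5 [-0.79  0.35  2.1   1.99  0.7  -0.87] wrist [ 0.42 -0.29  0.2 ] elb
B 25 10 [-0.86  0.41  2.02  1.66  0.9  -0.76] wrist [ 0.43 -0.34  0.2 ] elb
B 25 25 [-0.9   0.48  1.9   1.42  1.1  -0.72] wrist [ 0.44 -0.39  0.2 ] elb
B 25 40 [-0.91  0.57  1.77  1.23  1.3  -0.72] wrist [ 0.47 -0.44  0.2 ] elb
B 25 55 [-0.89  0.66  1.62  1.06  1.49 -0.75] wrist [ 0.51 -0.48  0.2 ] elb
B 25 70 [-0.86  0.75  1.47  0.92  1.67 -0.8 ] wrist [ 0.56 -0.5   0.2 ] elb
B 25 85 [-0.82  0.84  1.32  0.77  1.84 -0.88] wrist [ 0.61 -0.51  0.2 ] elb
```

```bash
cat >> kin.py <<'E'
def caps():
    c=cam('top'); h=cv2.cvtColor(cv2.GaussianBlur(c['image'],(3,3),0),cv2.COLOR_RGB2HSV)
    m=((h[:,:,1]<70)&(h[:,:,2]<90)).astype(np.uint8); m[:,:355]=0;m[:130]=0;m[330:]=0;m[:,505:]=0
    m=cv2.morphologyEx(m,cv2.MORPH_OPEN,np.ones((5,5)))
    for k in cv2.findContours(m,0,2)[0]:
        r=cv2.minAreaRect(k)
        if cv2.contourArea(k)>120: print(np.round(r[0],1),np.round(r[1],1),onz(c,[r[0]],.17)[0][:2].round(4))
GR=np.array([.572,.0655,.048]); YAW=.170
def groove(k): # k=0..3, right to left
    return GR+(k-1.5)*.084*np.array([-np.sin(YAW),np.cos(YAW),0])
def place(k,t,off,up=0):
    q=tgt(YAW,t+np.pi/2); p=groove(k)+off*np.array([np.cos(YAW),np.sin(YAW),0])+q.apply([0,0,.005])+[0,0,up]
    return p,q
E
python3 - <<'E'
from kin import *
caps()
x=ctrl.get_state()['qpos']
for k in range(4):
  for t in (10,20):
    for up in (0,.15):
        p,q=place(k,np.radians(t),.02,up); x,c=ik(p,q); print(k,t,up,x.round(2),c<1e-5)
t=np.radians(20);h=np.radians(55)
for b in(.12,0):
    p,q=gtcp(CAN['D'],.105,h,t,b);print(rel(p,q),p.round(3),ik(p,q)[0].round(2))
p=[.36,-.2,.3];print(rel(p,q),ik(p,q))
E
```

```text
[409.  321.5] [15. 24.] [ 0.3611 -0.2255]
[462.6 271.6] [32.5 36.4] [ 0.4766 -0.3531]
[400.8 249.8] [17.7 15.6] [ 0.5268 -0.208 ]
[384.2 210. ] [16.8 19.4] [ 0.6206 -0.17  ]
[438.9 207.3] [20.  19.8] [ 0.6288 -0.3004]
[485.7 187.7] [16.4 15.8] [ 0.6783 -0.4159]
[387.5 146.4] [16.6 16.6] [ 0.7768 -0.1798]
0 10 0 [-0.23  0.47  1.74 -0.08  1.09  1.21] True
0 10 0.15 [-0.23  0.29  1.68 -0.07  1.34  1.19] True
0 20 0 [-0.21  0.55  1.64 -0.13  1.27  1.25] True
0 20 0.15 [-0.21  0.38  1.59 -0.13  1.51  1.22] True
1 10 0 [-0.1   0.44  1.78 -0.05  1.08  1.32] True
1 10 0.15 [-0.1   0.26  1.72 -0.05  1.34  1.31] True
1 20 0 [-0.09  0.53  1.68 -0.09  1.27  1.35] True
1 20 0.15 [-0.09  0.35  1.62 -0.09  1.51  1.33] True
2 10 0 [ 0.03  0.44  1.79 -0.03  1.08  1.44] True
2 10 0.15 [ 0.03  0.25  1.73 -0.03  1.34  1.43] True
2 20 0 [ 0.03  0.52  1.69 -0.05  1.27  1.46] True
2 20 0.15 [ 0.03  0.34  1.63 -0.05  1.51  1.45] True
3 10 0 [ 0.16  0.45  1.78 -0.    1.09  1.56] True
3 10 0.15 [ 0.16  0.26  1.71 -0.    1.34  1.56] True
3 20 0 [ 0.16  0.53  1.68 -0.    1.28  1.56] True
3 20 0.15 [ 0.16  0.35  1.62 -0.    1.52  1.56] True
[-0.03   0.119  0.026 -1.665 -0.186  0.328] [ 0.365 -0.228  0.144] [-1.26  0.23  2.19  0.85  1.68 -1.02]
[-0.03   0.119  0.026 -1.269 -0.049  0.758] [ 0.429 -0.135  0.103] [-1.04  0.27  2.27  1.03  1.51 -1.03]
[-0.03   0.119  0.026 -1.205 -0.26  -0.312] (array([-1.24950122, -0.1199536 ,  2.20515353,  0.92096758,  1.89587251,
       -0.74123582]), np.float64(2.037529935255923e-24))
```

Emit:
send_rows:
  moves: "-0.03 0.119 0.026 -1 -0.22 -0.15 1;-0.03 0.119 0.026 -1 -0.22 -0.15 1;-0.03 0.119 0.026 -1 -0.22 -0.15 1;-0.03 0.119 0.026 -1 -0.22 -0.15 1;-0.03 0.119 0.026 -1 -0.22 -0.15 1;-0.03 0.119 0.026 -1 -0.22 -0.15 1"

```text
time: 11.3
eef_pos: [0.3858, -0.1547, 0.2899]
tcp_rot: [0.727, 0.378, 0.508, -0.264]
contact_force: [0.8, -0.1, 1.2]
opening: 1.001
finger_force: 0.0
```

```bash
python3 - <<'E'
from kin import *
s=log();print(s['eef_pos'],s['qpos'].round(2))
caps()
t=np.radians(20);h=np.radians(55)
for b in(.12,.06,0):
    p,q=gtcp(CAN['D'],.105,h,t,b);print(rel(p,q))
E
```

```text
[ 0.38583002 -0.15471     0.28988259] [-1.15 -0.16  2.26  0.98  1.82 -0.7 ]
[419.  312.5] [54. 33.] [ 0.3817 -0.2489]
[370.  292.5] [17. 20.] [ 0.4269 -0.1357]
[462.7 271.9] [33.8 35.6] [ 0.476  -0.3532]
[399.2 251.3] [17.1 20.1] [ 0.523  -0.2042]
[384.2 210. ] [16.8 19.4] [ 0.6206 -0.17  ]
[439.1 207.3] [19.2 20.1] [ 0.6288 -0.3009]
[485.7 187.8] [16.5 16. ] [ 0.6782 -0.4159]
[387.5 146.5] [16.6 16.8] [ 0.7767 -0.1797]
[ 0.     0.001  0.    -0.811  0.122 -0.087]
[ 0.     0.001  0.    -0.81   0.122  0.213]
[ 0.     0.001  0.    -0.809  0.122  0.513]
```

Emit:
send_rows:
  moves: "0 0 0 0 0.12 -0.3 1;0 0 0 -0.3 0.122 -0.3 1;0 0 0 -0.6 0.122 -0.3 1;0 0 0 -0.81 0.122 -0.2 1;0 0 0 -0.81 0.122 -0.1 1;0 0 0 -0.81 0.122 0.1 1;0 0 0 -0.81 0.122 0.3 1;0 0 0 -0.81 0.122 0.45 1;0 0 0 -0.81 0.122 0.51 1;0 0 0 -0.81 0.122 0.513 1;0 0 0 -0.81 0.122 0.513 1"

```text
time: 12.72
eef_pos: [0.4292, -0.1367, 0.1033]
tcp_rot: [0.727, 0.378, 0.509, -0.263]
contact_force: [0.6, -0.2, -0.5]
opening: 0.997
finger_force: 0.0
```

Emit:
send_rows:
  moves: "0 0 0 0 0 0 -1;0 0 0 0 0 0 -1;0 0 0 0 0 0 -1;0 0 0 0 0 0 -1;0 0 0 0 0 0 -1;0 0 0 0 0 0 -1"
  newtons: 60

```text
time: 13.48
eef_pos: [0.4288, -0.136, 0.1026]
tcp_rot: [0.727, 0.377, 0.509, -0.264]
contact_force: [-0.9, -0.7, 3.0]
opening: 0.496
finger_force: 60.6
```

```bash
python3 - <<'E'
from kin import *
s=log();print(s['eef_pos'],s['qpos'].round(2),s['opening'],s['finger_force'])
cam('wrist','w4.png')
p,q=place(3,np.radians(20),.02,.15); print(rel(p,q),p)
E
```

```text
[ 0.42883041 -0.13598959  0.10264047] [-1.04  0.27  2.27  1.03  1.51 -1.03] 0.49633087337502263 60.577744245529175
[-0.059 -0.236  0.125  1.024 -0.375  1.485] [0.56870927 0.19277801 0.19330154]
```

View pics/w4.png

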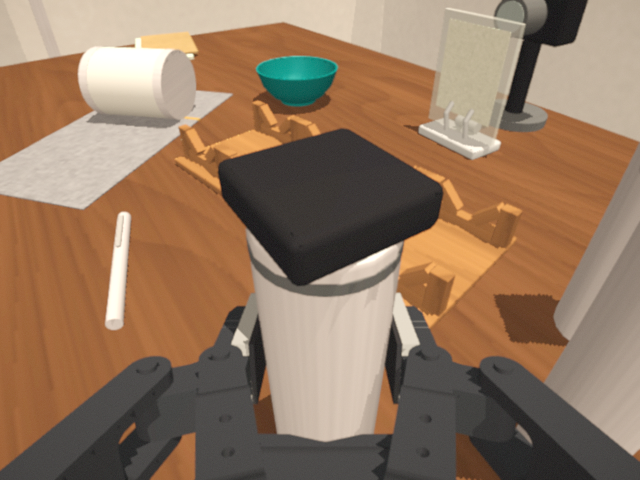

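Emit:
send_rows:
  moves: "0 0 0 0.3 0 -0.1 -1;0 0 0 0.6 0 -0.2 -1;0 0 0 0.9 0 -0.3 -1;-0.03 -0.12 0.06 1 -0.1 0.1 -1;-0.03 -0.12 0.06 1 -0.1 0.3 -1;-0.059 -0.236 0.125 1 -0.28 0.6 -1;-0.059 -0.236 0.125 1 -0.28 0.9 -1;-0.059 -0.236 0.125 1 -0.28 0.9 -1;-0.059 -0.236 0.125 1 -0.28 0.9 -1;-0.059 -0.236 0.125 1 -0.28 0.9 -1;-0.059 -0.236 0.125 1 -0.28 0.9 -1;-0.059 -0.236 0.125 1 -0.28 0.9 -1"
  newtons: 80

```text
time: 15.02
eef_pos: [0.5195, 0.0913, 0.2276]
tcp_rot: [0.985, 0.102, -0.141, 0.003]
contact_force: [-0.4, 1.0, -3.3]
opening: 0.49
finger_force: 82.6
```

```bash
python3 - <<'E'
from kin import *
s=log();print(s['eef_pos'],s['qpos'].round(2),s['opening'])
for u in(.15,.06): p,q=place(3,np.radians(20),.02,u); print(rel(p,q),p)
E
```

```text
[0.51953118 0.09128549 0.2275791 ] [-0.    0.13  1.81 -0.03  1.48  1.37] 0.48975558785987494
[-0.002 -0.011  0.006  0.38  -0.444  0.079] [0.56870927 0.19277801 0.19330154]
[-0.002 -0.011  0.006  0.505 -0.433  0.511] [0.56870927 0.19277801 0.10330154]
```

Emit:
send_rows:
  moves: "-0.002 -0.011 0.006 0.2 -0.22 0 -1;-0.002 -0.011 0.006 0.38 -0.444 0.08 -1;-0.002 -0.011 0.006 0.38 -0.444 0.08 -1;-0.002 -0.011 0.006 0.38 -0.444 0.08 -1"

```text
time: 15.52
eef_pos: [0.5684, 0.1925, 0.1931]
tcp_rot: [0.981, 0.085, -0.173, 0.014]
contact_force: [-1.1, -0.7, -2.6]
opening: 0.49
finger_force: 82.6
```

```bash
python3 - <<'E'
from kin import *
c=cam('scene'); d=cam('top')
o,w=[cv2.cvtColor(k['image'],cv2.COLOR_RGB2BGR) for k in(c,d)]
g=groove(3);ax=np.array([np.cos(YAW),np.sin(YAW),0])
for im,k in((o,c),(w,d)):
    for j in range(4):
        gg=groove(j); pts=proj(k,[gg+ax*s+[0,0,-.024] for s in(-.068,0,.068)])
        for u in pts: cv2.circle(im,tuple(int(v) for v in np.round(u)),1,(0,255,0),-1)
a=cv2.resize(o[170:350,240:460],None,fx=2.7,fy=2.7); b=cv2.resize(w[180:300,200:370],None,fx=3.4,fy=3.4)
W=800;im=np.zeros((600,800,3),np.uint8)
a=cv2.resize(o[180:340,250:450],(400,320));b=cv2.resize(w[190:290,210:370],(800,500))
cv2.imwrite('pics/p1.png',np.r_[b,np.zeros((0,800,3),np.uint8)]);cv2.imwrite('pics/p1s.png',cv2.resize(o[150:340,240:460],(695,600)))
E
```

```text
(no output)
```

View pics/p1s.png

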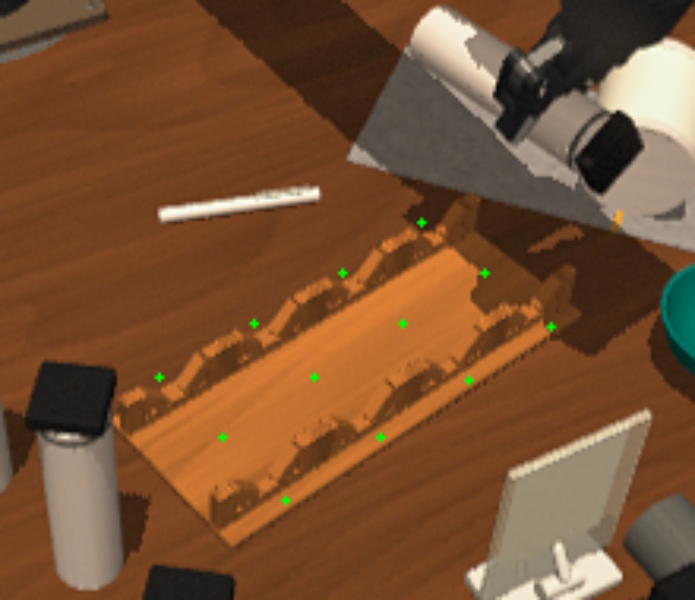

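View pics/p1.png

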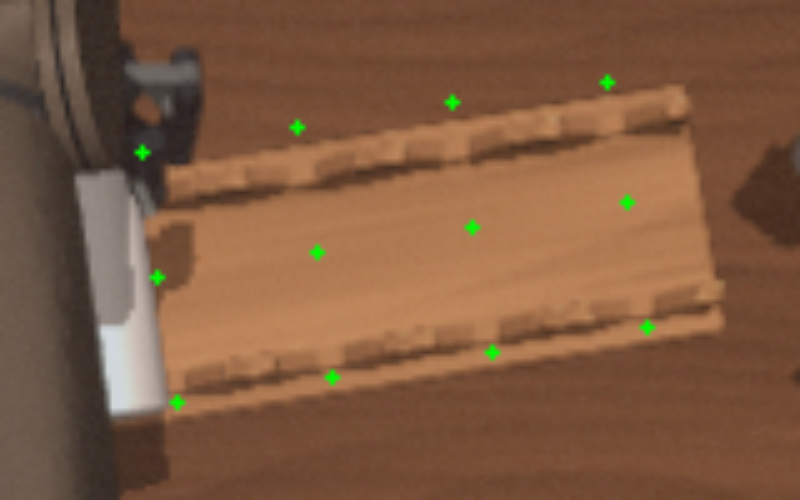

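The scene view shows the canister held level and parallel to the grooves. The projected groove points fall midway between the saddle peaks, so I'll lower it.

Emit:
send_rows:
  moves: "0 0 0 0.06 0 0.2 -1;0 0 0 0.12 0.01 0.4 -1;0 0 0 0.17 0.015 0.58 -1;0 0 0 0.19 0.017 0.66 -1;0 0 0 0.2 0.017 0.69 -1;0 0 0 0.204 0.018 0.705 -1;0 0 0 0.206 0.018 0.713 -1;0 0 0 0.206 0.018 0.713 -1"

```text
time: 16.62
eef_pos: [0.5615, 0.1881, 0.0487]
tcp_rot: [0.982, 0.085, -0.17, 0.013]
contact_force: [1.1, 0.1, 3.7]
opening: 0.489
finger_force: 83.7
```

```bash
python3 - <<'E'
from kin import *
s=log();p,q=place(3,np.radians(20),.02,0); print(rel(p,q),s['eef_pos']-p,s['contact_force'])
E
```

```text
[-0.    -0.001  0.     0.046 -0.017  0.012] [-0.00718341 -0.00464452  0.00537233] [1.059301   0.08865366 3.67640094]
```

Emit:
send_rows:
  moves: "0 0 0 0.01 -0.005 -0.05 -1;0 0 0 0.03 -0.017 -0.06 -1;0 0 0 0.046 -0.017 -0.02 -1;0 0 0 0.046 -0.017 0 -1;0 0 0 0.046 -0.017 0.01 -1;0 0 0 0.046 -0.017 0.013 -1;0 0 0 0.046 -0.017 0.013 -1"

```text
time: 17.5
eef_pos: [0.5693, 0.1932, 0.0448]
tcp_rot: [0.982, 0.084, -0.17, 0.013]
contact_force: [0.6, 1.0, 12.7]
opening: 0.493
finger_force: 84.8
```

```bash
python3 - <<'E'
from kin import *
s=log();p,q=place(3,np.radians(20),.02,0); print(rel(p,q),s['eef_pos']-p,s['contact_force'])
E
```

```text
[-0.    -0.001  0.    -0.     0.002  0.008] [0.00054778 0.0004319  0.00152233] [ 0.6031631   1.04917189 12.73324286]
```

Emit:
send_rows:
  moves: "0 0 0 0 0 0 1;0 0 0 0 0 0 1;0 0 0 0 0 0 1;0 0 0 0 0 -0.1 1;0 0 0 0 0 -0.35 1;0 0 0 0 0 -0.65 1;0 0 0 0 0 -0.95 1;0 0 0 0 0 -0.95 1"

```text
time: 18.5
eef_pos: [0.6353, 0.2034, 0.2288]
tcp_rot: [0.983, 0.084, -0.164, 0.013]
contact_force: [-0.5, -0.4, -0.8]
opening: 1.0
finger_force: 0.0
```

```bash
cat >> kin.py <<'E'
def lying(k,save=None):
    c=cam('scene',save); g=groove(k);a=np.array([np.cos(YAW),np.sin(YAW),0])
    print('pred foot/cap-joint/end centre px',proj(c,[g-.085*a,g+.071*a,g+.085*a]).round(1).tolist()); return c
E
python3 - <<'E'
from kin import *
s=log();print(s['eef_pos'],s['qpos'].round(2))
c=lying(3)
im=c['image'][:,:,::-1]
cv2.imwrite('pics/p2.png',cv2.resize(im[180:330,280:480],(800,600)))
caps()
t=np.radians(20);h=np.radians(25)
p,q=gtcp(CAN['C'],.105,h,t,.15); p[2]=.3; print(rel(p,q),p); print(rel([.45,0,.3],q))
E
```

```text
[0.63530348 0.20344334 0.22876137] [ 0.16  0.45  1.41 -0.    1.6   1.56]
pred foot/cap-joint/end centre px [[369.4, 209.5], [417.1, 246.1], [421.7, 249.6]]
[406. 322.] [14. 30.] [ 0.3599 -0.2185]
[462.9 271.7] [32.8 35.6] [ 0.4764 -0.3537]
[399.2 251.3] [17.1 20.3] [ 0.5231 -0.2042]
[384.2 210. ] [16.8 19.4] [ 0.6206 -0.17  ]
[439.1 207.3] [19.2 20.1] [ 0.6288 -0.3009]
[485.5 188. ] [16.6 16.4] [ 0.6776 -0.4154]
[387.5 146.4] [16.7 16.6] [ 0.7768 -0.1799]
[ 0.019  0.247 -0.043 -1.574  2.109  0.14 ] [ 0.40211064 -0.26498403  0.3       ]
[ 0.019  0.247 -0.043 -1.138  0.844 -0.012]
```

View pics/p2.png

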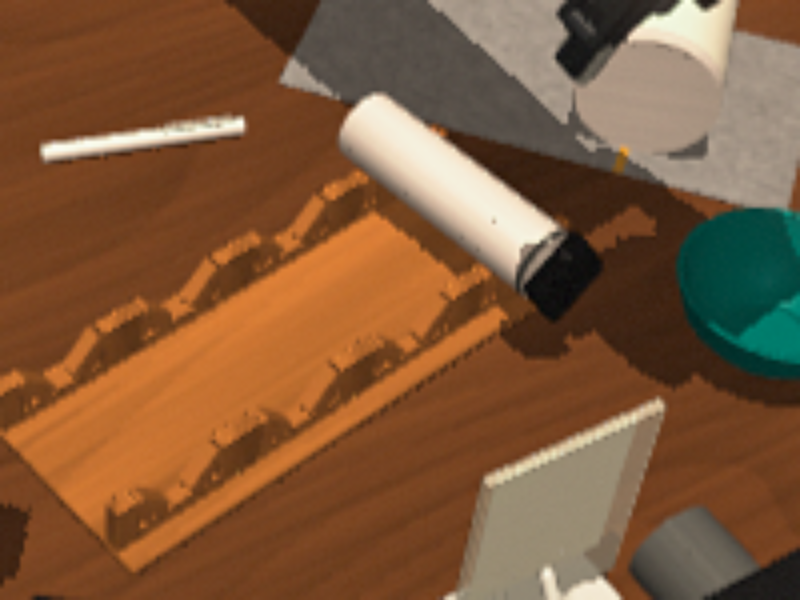

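Canister 1 is seated: foot and cap are at about (360,125) and (570,285), against predictions of (358,118) and (567,278). Next is canister C.

Emit:
send_rows:
  moves: "0.019 0.247 -0.043 -1 0.84 -0.1 1;0.019 0.247 -0.043 -1 0.84 -0.1 1;0.019 0.247 -0.043 -1 0.84 -0.1 1;0.019 0.247 -0.043 -1 0.84 -0.1 1;0.019 0.247 -0.043 -1 0.84 -0.1 1;0.019 0.247 -0.043 -1 0.84 -0.1 1;0.019 0.247 -0.043 -1 0.84 -0.1 1;0.019 0.247 -0.043 -1 0.84 -0.1 1;0.019 0.247 -0.043 -1 0.84 -0.1 1"

```text
time: 19.73
eef_pos: [0.4964, 0.0005, 0.3145]
tcp_rot: [0.802, 0.181, 0.556, -0.124]
contact_force: [-1.3, 1.4, -3.1]
opening: 1.001
finger_force: 0.0
```

```bash
cat >> kin.py <<'E'
def appr(xy,h,zz=.105,t=20,lift=.3):
    h=np.radians(h);t=np.radians(t)
    p,q=gtcp(xy,zz,h,t,.15); hi=p.copy(); hi[2]=lift; print('hi',rel(hi,q)); print('stand',rel(p,q),'ik',ik(p,q)[0].round(2)); print('grasp',rel(gtcp(xy,zz,h,t,0)[0],q))
E
python3 - <<'E'
from kin import *
s=log();print(s['eef_pos'],s['qpos'].round(2)); caps()
appr([.5245,-.206],25)
E
```

```text
[4.96363092e-01 4.71660657e-04 3.14498904e-01] [-0.64 -0.56  2.48  1.36  1.   -0.21]
[405.5 321.5] [15. 31.] [ 0.361  -0.2174]
[462.8 271.7] [32.8 36.1] [ 0.4765 -0.3536]
[399.2 251.3] [17.1 20.3] [ 0.5231 -0.2042]
[384.2 210. ] [16.8 19.4] [ 0.6206 -0.17  ]
[439.1 207.3] [19.2 20.1] [ 0.6288 -0.3009]
[485.7 187.9] [16.6 16. ] [ 0.6779 -0.4158]
[387.6 146.6] [16.8 16.8] [ 0.7764 -0.18  ]
hi [-0.001  0.002  0.    -0.413  0.987 -0.91 ]
stand [-1.000e-03  2.000e-03  0.000e+00 -1.094e+00  9.870e-01 -6.540e-01] ik [-1.31  0.09  2.34  1.21  1.42 -0.86]
grasp [-1.000e-03  2.000e-03  0.000e+00 -1.086e+00  9.920e-01  9.600e-02]
```

Emit:
send_rows:
  moves: "0 0 0 -0.2 0.5 -0.45 1;0 0 0 -0.41 0.987 -0.91 1;0 0 0 -0.41 0.987 -0.91 1;0 0 0 -0.41 0.987 -0.91 1;0 0 0 -0.41 0.987 -0.91 1;0 0 0 -0.41 0.987 -0.91 1;0 0 0 -1 0.987 -0.68 1;0 0 0 -1 0.987 -0.68 1;0 0 0 -1 0.987 -0.66 1;0 0 0 -1 0.987 -0.66 1"

```text
time: 21.02
eef_pos: [0.4065, -0.2596, 0.1754]
tcp_rot: [0.802, 0.182, 0.555, -0.126]
contact_force: [0.1, 0.3, 0.7]
opening: 0.999
finger_force: 0.0
```

```bash
python3 - <<'E'
from kin import *
s=log();print(s['eef_pos'],s['qpos'].round(2))
appr([.5245,-.206],25)
c=cam('wrist')
for z in (0,.17): print(proj(c,[.5245,-.206,z]))
cam('wrist','w5.png')
E
```

```text
[ 0.40647089 -0.25957813  0.17544409] [-1.29  0.03  2.34  1.2   1.42 -0.8 ]
hi [-0.001  0.002  0.001  0.571  0.007 -0.251]
stand [-0.001  0.002  0.001 -0.109  0.006  0.006] ik [-1.31  0.09  2.34  1.21  1.42 -0.86]
grasp [-0.001  0.002  0.001 -0.1    0.013  0.756]
[[329.31554278 334.45918119]]
[[331.17485275 163.56597558]]
```

View pics/w5.png

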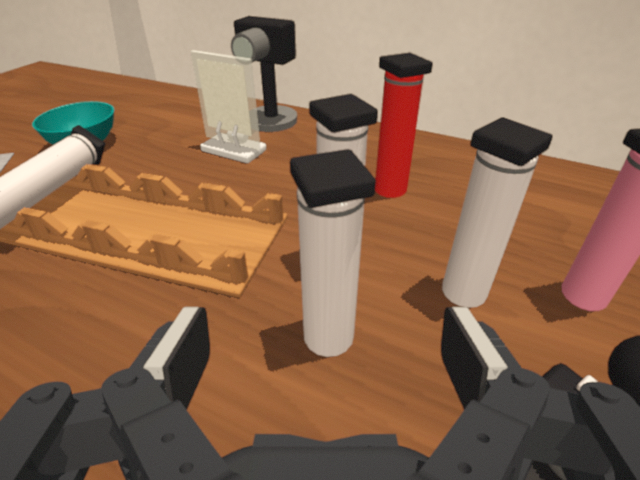

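Canister C sits dead ahead (foot ~(329,335), matching the prediction), so I'll grasp it.

Emit:
send_rows:
  moves: "0 0 0 -0.1 0.01 0.05 1;0 0 0 -0.1 0.013 0.3 1;0 0 0 -0.1 0.013 0.55 1;0 0 0 -0.1 0.013 0.7 1;0 0 0 -0.1 0.013 0.756 1;0 0 0 -0.1 0.013 0.756 1;0 0 0 -0.1 0.013 0.756 1;0 0 0 -0.1 0.013 0.756 -1;0 0 0 -0.1 0.013 0.756 -1;0 0 0 -0.1 0.013 0.756 -1;0 0 0 -0.1 0.013 0.756 -1;0 0 0 -0.1 0.013 0.756 -1"
  newtons: 80

```text
time: 22.62
eef_pos: [0.5283, -0.2054, 0.102]
tcp_rot: [0.803, 0.181, 0.554, -0.125]
contact_force: [-0.8, -1.2, 1.9]
opening: 0.493
finger_force: 80.5
```

```bash
cat >> kin.py <<'E'
def gp(k,up,off=.02,t=20):
    p,q=place(k,np.radians(t),off,up); return rel(p,q)
E
python3 - <<'E'
from kin import *
s=log();print(s['eef_pos'],s['qpos'].round(2),s['opening'],s['finger_force'])
print(gp(2,.15), gp(2,.2))
p=[.45,-.06,.28];q=tgt(YAW,np.radians(110));print(rel(p,q))
E
```

```text
[ 0.52829844 -0.20543117  0.10198194] [-0.97  0.28  2.25  1.48  1.19 -0.91] 0.493270753373622 80.5172610282898
[-0.02  -0.246  0.044  0.755 -1.307  0.702] [-0.02  -0.246  0.044  0.989 -1.307  0.614]
[-0.02  -0.246  0.044  0.818 -0.824 -0.354]
```

Emit:
send_rows:
  moves: "0 0 0 0.3 0 -0.1 -1;0 0 0 0.6 0 -0.2 -1;0 0 0 0.9 0 -0.3 -1;-0.01 -0.12 0.02 0.9 -0.3 -0.1 -1;-0.01 -0.12 0.02 0.9 -0.5 0 -1;-0.02 -0.246 0.044 0.9 -0.7 0.2 -1;-0.02 -0.246 0.044 0.9 -0.9 0.4 -1;-0.02 -0.246 0.044 0.9 -1 0.4 -1;-0.02 -0.246 0.044 0.9 -1 0.4 -1;-0.02 -0.246 0.044 0.9 -1 0.4 -1;-0.02 -0.246 0.044 0.9 -1 0.4 -1;-0.02 -0.246 0.044 0.9 -1 0.4 -1"

```text
time: 24.12
eef_pos: [0.5671, 0.0356, 0.2411]
tcp_rot: [0.982, 0.085, -0.169, 0.014]
contact_force: [-0.1, 0.2, -1.8]
opening: 0.494
finger_force: 81.4
```

```bash
python3 - <<'E'
from kin import *
s=log();print(s['eef_pos'],s['opening']);print(gp(2,.08),gp(2,.02),gp(2,0))
E
```

```text
[0.5670844  0.03557509 0.24113046] 0.49430420544651205
[-0.    -0.001  0.     0.33  -0.352  0.509] [-0.    -0.001  0.     0.431 -0.352  0.791] [-0.    -0.001  0.     0.464 -0.351  0.886]
```

Emit:
send_rows:
  moves: "0 0 0 0.15 -0.2 0.1 -1;0 0 0 0.25 -0.351 0.3 -1;0 0 0 0.33 -0.352 0.51 -1;0 0 0 0.4 -0.352 0.7 -1;0 0 0 0.431 -0.352 0.79 -1;0 0 0 0.449 -0.351 0.84 -1;0 0 0 0.458 -0.351 0.866 -1;0 0 0 0.462 -0.351 0.878 -1;0 0 0 0.462 -0.351 0.88 -1;0 0 0 0.462 -0.351 0.88 -1"

```text
time: 25.38
eef_pos: [0.5854, 0.1103, 0.047]
tcp_rot: [0.983, 0.085, -0.164, 0.013]
contact_force: [0.2, 1.4, 4.3]
opening: 0.488
finger_force: 81.3
```

```bash
python3 - <<'E'
from kin import *
s=log();print(s['opening'],gp(2,0))
E
```

```text
0.4883009390630034 [-0.    -0.003  0.    -0.006 -0.001  0.022]
```

Emit:
send_rows:
  moves: "0 -0.003 0 -0.003 0 0.008 -1;0 -0.003 0 -0.005 0 0.014 -1;0 -0.003 0 -0.005 0 0.014 -1;0 -0.003 0 -0.005 0 0.014 0.4;0 -0.003 0 -0.005 0 0.014 0.4;0 -0.003 0 -0.005 0 0.014 0.4;0 -0.003 0 -0.005 0 0.014 0.4;0 -0.003 0 -0.005 0 -0.1 0.4;0 -0.003 0 -0.005 0 -0.4 0.4;0 -0.003 0 -0.005 0 -0.7 1;0 -0.003 0 -0.005 0 -0.98 1;0 -0.003 0 -0.005 0 -0.98 1"

```text
time: 26.88
eef_pos: [0.6503, 0.1204, 0.2375]
tcp_rot: [0.982, 0.085, -0.169, 0.014]
contact_force: [0.4, -0.6, 0.1]
opening: 1.0
finger_force: 0.0
```

```bash
python3 - <<'E'
from kin import *
s=log();print(s['eef_pos'],s['opening'])
c=lying(2);cv2.imwrite('pics/p3.png',cv2.resize(c['image'][180:330,280:480,::-1],(800,600)))
caps()
appr([.622,-.171],20)
q=tgt(np.radians(20),np.radians(20));print(rel([.47,-.05,.32],q))
E
```

```text
[0.65027378 0.12042425 0.23747638] 1.0004521190719553
pred foot/cap-joint/end centre px [[343.4, 224.3], [390.7, 263.4], [395.3, 267.2]]
[406.  321.5] [15. 30.] [ 0.361  -0.2185]
[462.8 271.6] [33.  35.7] [ 0.4767 -0.3536]
[384.2 210. ] [16.8 19.4] [ 0.6206 -0.17  ]
[439.1 207.3] [19.2 20.1] [ 0.6288 -0.3009]
[485.7 187.9] [16.6 16. ] [ 0.6779 -0.4158]
[387.5 146.4] [16.7 16.6] [ 0.7768 -0.1799]
hi [ 0.013  0.25  -0.029 -1.1    1.532  0.03 ]
stand [ 0.013  0.25  -0.029 -0.849  1.534  0.713] ik [-1.05  0.09  2.34  1.46  1.2  -0.81]
grasp [ 0.013  0.25  -0.029 -0.109  1.411  0.715]
[ 0.013  0.25  -0.029 -1.109  0.686 -0.07 ]
```

View pics/p3.png

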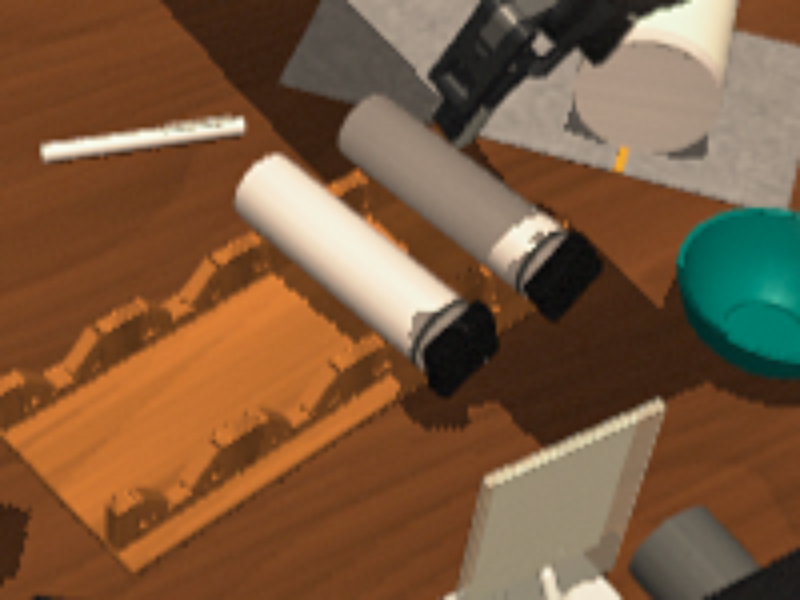

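Canister 2 is seated: foot ~(255,185) and cap ~(462,350), as predicted. My picture quota is used up, so I'll continue on numbers only. Next is canister A.

Emit:
send_rows:
  moves: "0.013 0.25 -0.029 -1 0.8 -0.05 1;0.013 0.25 -0.029 -1 0.8 -0.05 1;0.013 0.25 -0.029 -1 0.8 -0.05 1;0.013 0.25 -0.029 -1 0.8 -0.05 1;0.013 0.25 -0.029 -1 0.8 -0.05 1;0.013 0.25 -0.029 -1 0.8 -0.05 1;0.013 0.25 -0.029 -1 0.8 -0.05 1;0.013 0.25 -0.029 -1 0.8 -0.05 1;0.013 0.25 -0.029 -1 0.8 -0.05 1"

```text
time: 28.1
eef_pos: [0.4909, -0.0686, 0.3038]
tcp_rot: [0.807, 0.14, 0.565, -0.103]
contact_force: [-0.0, -0.3, -1.0]
opening: 0.998
finger_force: 0.0
```

```bash
python3 - <<'E'
from kin import *
s=log();print(s['eef_pos'],s['qpos'].round(2)); caps()
appr([.622,-.171],20)
E
```

```text
[ 0.49092537 -0.06857312  0.30384621] [-0.8  -0.51  2.48  1.38  1.06 -0.27]
[388.  297.5] [63. 66.] [ 0.4157 -0.1772]
[462.7 271.6] [32.9 36. ] [ 0.4767 -0.3534]
[384.2 210. ] [16.8 19.4] [ 0.6206 -0.17  ]
[439.1 207.4] [19.8 19.8] [ 0.6286 -0.3008]
[485.8 187.9] [16.5 16. ] [ 0.6779 -0.4161]
[387.6 146.4] [16.7 17. ] [ 0.7769 -0.18  ]
hi [-0.    -0.    -0.001 -0.096  0.703 -0.222]
stand [-0.    -0.    -0.001 -0.779  0.708  0.025] ik [-1.05  0.09  2.34  1.46  1.2  -0.81]
grasp [-0.    -0.    -0.001 -0.781  0.711  0.775]
```

Emit:
send_rows:
  moves: "0 0 0 -0.1 0.35 -0.2 1;0 0 0 -0.1 0.7 -0.22 1;0 0 0 -0.1 0.7 -0.22 1;0 0 0 -0.4 0.705 -0.1 1;0 0 0 -0.779 0.708 0 1;0 0 0 -0.779 0.708 0.02 1;0 0 0 -0.78 0.708 0.03 1;0 0 0 -0.78 0.71 0.3 1;0 0 0 -0.78 0.71 0.55 1;0 0 0 -0.781 0.711 0.72 1;0 0 0 -0.781 0.711 0.775 1;0 0 0 -0.781 0.711 0.775 1"

```text
time: 29.65
eef_pos: [0.6288, -0.1702, 0.1095]
tcp_rot: [0.806, 0.144, 0.565, -0.101]
contact_force: [-0.2, -0.7, 0.3]
opening: 0.998
finger_force: 0.0
```

Emit:
send_rows:
  moves: "0 0 0 0 0 0 -1;0 0 0 0 0 0 -1;0 0 0 0 0 0 -1;0 0 0 0 0 0 -1;0 0 0 0 0 0 -1"
  newtons: 80

```text
time: 30.28
eef_pos: [0.6288, -0.1711, 0.1096]
tcp_rot: [0.806, 0.143, 0.566, -0.101]
contact_force: [-1.8, -0.2, 2.9]
opening: 0.492
finger_force: 80.6
```

```bash
python3 - <<'E'
from kin import *
s=log();print(s['eef_pos'],s['qpos'].round(2),s['opening'],s['finger_force'])
print(gp(1,.2))
E
```

```text
[ 0.62877669 -0.17107716  0.10960985] [-0.74  0.34  2.15  1.74  1.01 -0.88] 0.49185543083342675 80.57281851768494
[-0.014 -0.25   0.029  0.694 -0.985 -0.045]
```

Emit:
send_rows:
  moves: "0 0 0 0.3 0 -0.1 -1;0 0 0 0.6 0 -0.2 -1;0 0 0 0.9 0 -0.3 -1;-0.007 -0.12 0.014 0.9 -0.2 -0.25 -1;-0.007 -0.12 0.014 0.9 -0.4 -0.2 -1;-0.014 -0.25 0.029 0.8 -0.6 -0.1 -1;-0.014 -0.25 0.029 0.7 -0.8 -0.045 -1;-0.014 -0.25 0.029 0.7 -0.98 -0.045 -1;-0.014 -0.25 0.029 0.7 -0.98 -0.045 -1;-0.014 -0.25 0.029 0.7 -0.98 -0.045 -1;-0.014 -0.25 0.029 0.7 -0.98 -0.045 -1;-0.014 -0.25 0.029 0.7 -0.98 -0.045 -1"

```text
time: 31.78
eef_pos: [0.5979, 0.0271, 0.2434]
tcp_rot: [0.981, 0.083, -0.176, 0.016]
contact_force: [1.0, 0.1, -2.3]
opening: 0.493
finger_force: 81.5
```

```bash
python3 - <<'E'
from kin import *
s=log();print(s['eef_pos'],s['opening'],s['finger_force']);print(gp(1,.08,.026),gp(1,.02,.026),gp(1,0,.026))
E
```

```text
[0.59792777 0.0270635  0.24338126] 0.4929763726396227 81.51597619056702
[ 0.     0.001 -0.     0.234 -0.003  0.554] [ 0.     0.001 -0.     0.338 -0.004  0.835] [ 0.     0.001 -0.     0.373 -0.004  0.929]
```

Emit:
send_rows:
  moves: "0 0.001 0 0.12 -0.002 0.28 -1;0 0.001 0 0.234 -0.003 0.55 -1;0 0.001 0 0.3 -0.003 0.73 -1;0 0.001 0 0.338 -0.004 0.835 -1;0 0.001 0 0.354 -0.004 0.88 -1;0 0.001 0 0.364 -0.004 0.905 -1;0 0.001 0 0.369 -0.004 0.919 -1;0 0.001 0 0.371 -0.004 0.923 -1;0 0.001 0 0.371 -0.004 0.925 -1;0 0.001 0 0.371 -0.004 0.925 -1"

```text
time: 33.02
eef_pos: [0.6041, 0.0283, 0.045]
tcp_rot: [0.982, 0.084, -0.17, 0.015]
contact_force: [-0.3, 1.1, -1.1]
opening: 0.49
finger_force: 81.6
```

```bash
python3 - <<'E'
from kin import *
s=log();print(s['opening'],gp(1,0,.026))
E
```

```text
0.4904706028218067 [ 0.    -0.001 -0.    -0.002 -0.     0.01 ]
```

Emit:
send_rows:
  moves: "0 0 0 0.003 0 0.006 -1;0 0 0 0.005 0 0.012 -1;0 0 0 0.005 0 0.012 -1;0 0 0 0.005 0 0.012 0.4;0 0 0 0.005 0 0.012 0.4;0 0 0 0.005 0 0.012 0.4;0 0 0 0.005 0 0.012 0.4;0 0 0 0.005 0 -0.1 0.4;0 0 0 0.005 0 -0.4 0.4;0 0 0 0.005 0 -0.7 1;0 0 0 0.005 0 -0.98 1;0 0 0 0.005 0 -0.98 1"

```text
time: 34.52
eef_pos: [0.6735, 0.0399, 0.2357]
tcp_rot: [0.983, 0.084, -0.164, 0.016]
contact_force: [-0.0, -0.2, -0.0]
opening: 1.002
finger_force: 0.0
```

```bash
cat >> kin.py <<'E'
def checkcap(k):
    "cap centroid in scene vs prediction"
    c=cam('scene'); g=groove(k);a=np.array([np.cos(YAW),np.sin(YAW),0])
    u=proj(c,[g+.078*a,g-.085*a]); i=c['image'].max(2); y,x=np.mgrid[:480,:640]
    d=np.hypot(x-u[0,0],y-u[0,1])<16
    m=(i<45)&d; print(k,'cap pred',u[0].round(1),'seen',x[m].mean().round(1),y[m].mean().round(1),m.sum())
    w=(c['image'].min(2)>90)&(np.hypot(x-u[1,0],y-u[1,1])<14); print('  foot pred',u[1].round(1),'light centroid',x[w].mean().round(1),y[w].mean().round(1),w.sum())
E
python3 - <<'E'
from kin import *
s=log();print(s['eef_pos'],s['opening'],s['qpos'].round(2))
for k in(1,2,3):checkcap(k)
caps()
q=tgt(np.radians(-5),np.radians(20));print(rel([.44,-.08,.32],q)); appr([.6305,-.3027],-5)
E
```

```text
[0.67350553 0.03993683 0.23568482] 1.0020775809533597 [-0.06  0.47  1.38 -0.08  1.61  1.35]
1 cap pred [364.6 284.1] seen 365.6 285.4 278
  foot pred [315.4 240.1] light centroid 319.3 243.4 295
2 cap pred [393.  265.3] seen 394.6 267.0 278
  foot pred [343.4 224.3] light centroid 346.7 227.6 243
3 cap pred [419.4 247.8] seen 420.1 249.0 242
  foot pred [369.4 209.5] light centroid 373.3 203.7 164
[406.  321.5] [15. 30.] [ 0.361  -0.2185]
[462.7 271.5] [32.4 36.1] [ 0.4769 -0.3534]
[439.1 207.3] [19.2 20.1] [ 0.6288 -0.3009]
[485.7 187.9] [16.6 16. ] [ 0.6779 -0.4158]
[387.4 146.3] [17.  16.6] [ 0.777  -0.1796]
[-0.019  0.248  0.041 -1.315  0.398 -0.022]
hi [-0.019  0.248  0.041 -1.194  1.483  0.041]
stand [-0.019  0.248  0.041 -0.946  1.483  0.725] ik [-1.04  0.04  2.4   1.81  0.91 -0.83]
grasp [-0.019  0.248  0.041 -0.218  1.662  0.734]
```

Emit:
send_rows:
  moves: "-0.019 0.248 0.041 -1 0.6 -0.1 1;-0.019 0.248 0.041 -1 0.8 -0.1 1;-0.019 0.248 0.041 -1 0.8 -0.1 1;-0.019 0.248 0.041 -1 0.8 -0.1 1;-0.019 0.248 0.041 -1 0.8 -0.1 1;-0.019 0.248 0.041 -1 0.8 -0.1 1;-0.019 0.248 0.041 -1 0.8 -0.1 1;-0.019 0.248 0.041 -1 0.8 -0.1 1;-0.019 0.248 0.041 -1 0.8 -0.1 1;-0.019 0.248 0.041 -1 0.8 -0.1 1"

```text
time: 35.98
eef_pos: [0.5163, -0.1476, 0.3102]
tcp_rot: [0.819, -0.037, 0.572, 0.023]
contact_force: [0.9, 0.5, 0.2]
opening: 1.0
finger_force: 0.0
```

```bash
python3 - <<'E'
from kin import *
s=log();print(s['eef_pos'],s['qpos'].round(2)); caps()
appr([.6305,-.3027],-5)
E
```

```text
[ 0.51634243 -0.14756945  0.31015734] [-0.73 -0.51  2.47  1.51  0.6  -0.18]
[388. 295.] [68. 66.] [ 0.4215 -0.1773]
[462.6 271.7] [32.7 36.3] [ 0.4764 -0.3531]
[439.1 207.3] [19.2 20.1] [ 0.6288 -0.3009]
[485.7 187.9] [16.6 16. ] [ 0.6779 -0.4158]
[387.4 146.4] [16.8 16.6] [ 0.7769 -0.1797]
hi [-0.     0.    -0.001 -0.06   0.723 -0.026]
stand [-0.     0.    -0.001 -0.742  0.726  0.224] ik [-1.04  0.04  2.4   1.81  0.91 -0.83]
grasp [-0.     0.    -0.001 -0.74   0.727  0.974]
```

Emit:
send_rows:
  moves: "0 0 0 -0.06 0.35 -0.05 1;0 0 0 -0.06 0.7 -0.03 1;0 0 0 -0.06 0.723 -0.03 1;0 0 0 -0.06 0.725 -0.03 1;0 0 0 -0.35 0.725 0.1 1;0 0 0 -0.65 0.726 0.2 1;0 0 0 -0.742 0.726 0.22 1;0 0 0 -0.742 0.726 0.22 1;0 0 0 -0.741 0.727 0.45 1;0 0 0 -0.741 0.727 0.7 1;0 0 0 -0.74 0.727 0.9 1;0 0 0 -0.74 0.727 0.974 1"

```text
time: 37.52
eef_pos: [0.6404, -0.3038, 0.1116]
tcp_rot: [0.817, -0.034, 0.575, 0.024]
contact_force: [0.8, -0.1, 1.2]
opening: 0.997
finger_force: 0.0
```

```bash
python3 - <<'E'
from kin import *
s=log();print(s['eef_pos'],s['qpos'].round(2)); appr([.6305,-.3027],-5)
E
```

```text
[ 0.64036584 -0.30384432  0.11157257] [-0.8   0.37  2.11  2.09  0.79 -0.96]
hi [-1.000e-03 -1.000e-03  0.000e+00  6.400e-01 -3.000e-03 -1.006e+00]
stand [-0.001 -0.001  0.    -0.044 -0.004 -0.761] ik [-1.04  0.04  2.4   1.81  0.91 -0.83]
grasp [-0.001 -0.001  0.    -0.048 -0.002 -0.011]
```

Emit:
send_rows:
  moves: "0 0 0 -0.03 0 -0.01 1;0 0 0 -0.03 0 -0.01 1;0 0 0 -0.03 0 -0.01 -1;0 0 0 -0.03 0 -0.01 -1;0 0 0 -0.03 0 -0.01 -1;0 0 0 -0.03 0 -0.01 -1;0 0 0 -0.03 0 -0.01 -1"
  newtons: 80

```text
time: 38.4
eef_pos: [0.6343, -0.3048, 0.1055]
tcp_rot: [0.817, -0.035, 0.574, 0.025]
contact_force: [-2.2, -1.5, 2.5]
opening: 0.492
finger_force: 80.5
```

```bash
python3 - <<'E'
from kin import *
s=log();print(s['eef_pos'],s['qpos'].round(2),s['opening'],s['finger_force'],'off',s['eef_pos'][2]+.0017-.085)
print(gp(0,.2,.025))
E
```

```text
[ 0.63429639 -0.30479549  0.10549298] [-0.81  0.37  2.12  2.09  0.8  -0.98] 0.4916435048958679 80.53682684898376 off 0.022192976151816604
[ 0.019 -0.249 -0.041  0.582 -1.237 -0.42 ]
```

Emit:
send_rows:
  moves: "0 0 0 0.3 0 -0.1 -1;0 0 0 0.6 0 -0.2 -1;0 0 0 0.85 0 -0.35 -1;0.01 -0.12 -0.02 0.85 -0.2 -0.4 -1;0.01 -0.12 -0.02 0.8 -0.4 -0.45 -1;0.019 -0.249 -0.041 0.7 -0.6 -0.42 -1;0.019 -0.249 -0.041 0.6 -0.8 -0.42 -1;0.019 -0.249 -0.041 0.6 -1 -0.42 -1;0.019 -0.249 -0.041 0.6 -1 -0.42 -1;0.019 -0.249 -0.041 0.6 -1 -0.42 -1;0.019 -0.249 -0.041 0.6 -1 -0.42 -1;0.019 -0.249 -0.041 0.6 -1 -0.42 -1"

```text
time: 39.9
eef_pos: [0.6129, -0.1013, 0.2456]
tcp_rot: [0.991, 0.075, -0.106, 0.014]
contact_force: [0.7, -0.4, -2.4]
opening: 0.49
finger_force: 81.8
```

```bash
python3 - <<'E'
from kin import *
s=log();print(s['eef_pos'],s['opening'],s['finger_force']);print(*[gp(0,u,.022) for u in(.08,.02,0)])
for k in(1,2,3):checkcap(k)
E
```

```text
[ 0.61287337 -0.10132753  0.24558086] 0.4904708165714913 81.78600668907166
[ 0.001 -0.022 -0.003  0.166 -0.234  0.587] [ 0.001 -0.022 -0.003  0.229 -0.237  0.88 ] [ 0.001 -0.022 -0.003  0.25  -0.238  0.978]
1 cap pred [364.6 284.1] seen 365.4 285.4 274
  foot pred [315.4 240.1] light centroid 317.7 240.4 57
2 cap pred [393.  265.3] seen 394.6 267.2 257
  foot pred [343.4 224.3] light centroid 347.5 227.1 277
3 cap pred [419.4 247.8] seen 420.2 249.0 239
  foot pred [369.4 209.5] light centroid 372.7 208.0 428
```

Emit:
send_rows:
  moves: "0.001 -0.022 -0.003 0.05 -0.15 0.1 -1;0.001 -0.022 -0.003 0.1 -0.235 0.3 -1;0.001 -0.022 -0.003 0.16 -0.234 0.58 -1;0.001 -0.022 -0.003 0.2 -0.235 0.76 -1;0.001 -0.022 -0.003 0.22 -0.237 0.85 -1;0.001 -0.022 -0.003 0.229 -0.237 0.88 -1;0.001 -0.022 -0.003 0.229 -0.237 0.88 -1"

```text
time: 40.92
eef_pos: [0.6157, -0.0558, 0.0655]
tcp_rot: [0.982, 0.083, -0.17, 0.015]
contact_force: [-0.1, -0.0, -3.4]
opening: 0.492
finger_force: 81.8
```

```bash
python3 - <<'E'
from kin import *
s=log();print(s['eef_pos'],s['opening'],s['finger_force']);print(*[gp(0,u,.022) for u in(.01,0)])
E
```

```text
[ 0.61574174 -0.05584641  0.06545295] 0.49190408363148147 81.81509971618652
[ 0.    -0.001 -0.     0.01  -0.005  0.061] [ 0.    -0.001 -0.     0.026 -0.005  0.108]
```

Emit:
send_rows:
  moves: "0 0 0 0.01 -0.005 0.05 -1;0 0 0 0.018 -0.005 0.08 -1;0 0 0 0.022 -0.005 0.095 -1;0 0 0 0.026 -0.005 0.105 -1;0 0 0 0.027 -0.005 0.11 -1;0 0 0 0.027 -0.005 0.11 -1"

```text
time: 41.68
eef_pos: [0.6131, -0.055, 0.0475]
tcp_rot: [0.982, 0.082, -0.172, 0.014]
contact_force: [-6.8, 1.3, 19.2]
opening: 0.492
finger_force: 83.5
```

Emit:
send_rows:
  moves: "0 0 0 0 0 0 0.4;0 0 0 0 0 0 0.4;0 0 0 0 0 0 0.4;0 0 0 0 0 0 0.4;0 0 0 0 0 -0.1 0.4;0 0 0 0 0 -0.4 0.4;0 0 0 0 0 -0.7 1;0 0 0 0 0 -0.98 1;0 0 0 0 0 -0.98 1;0 0 0 0 0 -0.98 1"

```text
time: 42.92
eef_pos: [0.6778, -0.0437, 0.2265]
tcp_rot: [0.982, 0.083, -0.171, 0.014]
contact_force: [-0.0, -0.1, -0.7]
opening: 0.997
finger_force: 0.0
```

```bash
python3 - <<'E'
from kin import *
s=log();print(s['eef_pos'],s['opening'],s['finger_force'])
for k in range(4):checkcap(k)
caps(); lamp()
# lying canisters in the top view
c=cam('top'); i=c['image']; cv2.imwrite('pics/tend.png',i[:,:,::-1])
for k in range(4):
    g=groove(k);a=np.array([np.cos(YAW),np.sin(YAW),0]); u=proj(c,[g+.078*a])[0]; y,x=np.mgrid[:480,:640]
    m=(i.max(2)<80)&(i.max(2).astype(int)-i.min(2)<25)&(np.hypot(x-u[0],y-u[1])<12); print(k,u.round(1),x[m].mean().round(1),y[m].mean().round(1),m.sum())
E
```

```text
[ 0.67779926 -0.04373616  0.22652572] 0.9972413927490181 0.0
0 cap pred [333.8 304.4] seen 334.3 305.4 348
  foot pred [285.4 257.1] light centroid 288.8 260.3 323
1 cap pred [364.6 284.1] seen 365.5 285.3 282
  foot pred [315.4 240.1] light centroid 317.5 237.5 35
2 cap pred [393.  265.3] seen 394.6 267.1 267
  foot pred [343.4 224.3] light centroid 336.3 227.3 47
3 cap pred [419.4 247.8] seen 420.2 249.0 237
  foot pred [369.4 209.5] light centroid nan nan 0
[405.5 322. ] [14. 31.] [ 0.3599 -0.2173]
[462.8 271.5] [32.4 35.8] [ 0.4769 -0.3536]
[485.4 187.9] [16.4 16.4] [ 0.6778 -0.4153]
[387.5 146.4] [16.7 16.6] [ 0.7768 -0.1799]
((159.16246032714844, 267.6507873535156), (26.332538604736328, 47.724971771240234), 48.57633590698242) [[0.04, 0.074], [0.047, -0.051], [-0.024, -0.057], [-0.031, 0.067]] [0.00769351 0.00834182]
0 [330.3 200.1] 337.5 200.3 27
1 [298.8 205.1] nan nan 0
2 [267.3 210.1] 264.5 208.2 70
3 [235.8 215.2] 235.1 213.4 92kin.py:55: RuntimeWarning: Mean of empty slice.
  w=(c['image'].min(2)>90)&(np.hypot(x-u[1,0],y-u[1,1])<14); print('  foot pred',u[1].round(1),'light centroid',x[w].mean().round(1),y[w].mean().round(1),w.sum())
  ret = ret.dtype.type(ret / rcount)
<stdin>:9: RuntimeWarning: Mean of empty slice.
```

```bash
python3 - <<'E'
from kin import *
q=down(-.53+np.pi/2)
print(rel([.56,-.25,.28],q),rel([.485,-.395,.28],q),ik(np.array([.485,-.395,.28]),q))
E
```

```text
[-0.024  0.052 -0.137 -0.799  0.918 -0.005] [-0.024  0.052 -0.137 -1.261  1.57   0.161] (array([-8.45488537e-01,  1.54174686e-01,  1.66874152e+00, -1.69598293e-12,
        1.31867645e+00, -3.15488537e-01]), np.float64(5.364441356710069e-22))
```

Emit:
send_rows:
  moves: "-0.024 0.052 -0.137 -0.4 0.45 -0.2 1;-0.024 0.052 -0.137 -0.8 0.92 -0.1 1;-0.024 0.052 -0.137 -0.8 0.92 -0.1 1;-0.024 0.052 -0.137 -0.8 0.92 -0.1 1;-0.024 0.052 -0.137 -0.8 0.92 -0.1 1;-0.024 0.052 -0.137 -0.8 0.92 -0.1 1;-0.024 0.052 -0.137 -0.8 0.92 -0.1 1"

```text
time: 44.15
eef_pos: [0.5669, -0.2488, 0.2984]
tcp_rot: [0.869, 0.495, 0.001, -0.0]
contact_force: [0.4, 0.8, -0.7]
opening: 1.008
finger_force: 0.0
```

```bash
python3 - <<'E'
from kin import *
q=down(-.53+np.pi/2);print(ctrl.get_state()['eef_pos'])
for z in (.28,.122):print(rel([.485,-.395,z],q))
E
```

```text
[ 0.56685242 -0.24878517  0.29844093]
[ 0.    -0.    -0.001 -0.838  0.02   0.09 ]
[ 0.    -0.    -0.001 -0.84   0.02   0.88 ]
```

Before descending, I'll re-measure the ball and rib from the wrist camera.

Emit:
send_rows:
  moves: "0 0 0 -0.3 0.01 0.05 1;0 0 0 -0.6 0.02 0.05 1;0 0 0 -0.84 0.02 0.05 1;0 0 0 -0.84 0.02 0.05 1;0 0 0 -0.84 0.02 0.05 1"

```text
time: 44.78
eef_pos: [0.4858, -0.395, 0.2878]
tcp_rot: [0.868, 0.496, 0.002, -0.0]
contact_force: [0.3, -0.2, 0.6]
opening: 0.998
finger_force: 0.0
```

```bash
python3 - <<'E'
from kin import *
s=ctrl.get_state();print(s['eef_pos'])
c=cam('wrist','wb.png'); i=c['image']
u=proj(c,[.485,-.395,.127])[0]; print('ball pred',u)
y,x=np.mgrid[:480,:640]
# rib: bright low-saturation near console
g=i.astype(int); m=((g.min(2)>150)&(g.max(2)-g.min(2)<30)).astype(np.uint8)
v=proj(c,[.5207,-.4185,.051])[0]; m[np.hypot(x-v[0],y-v[1])>90]=0
ks=[k for k in cv2.findContours(m,0,2)[0] if cv2.contourArea(k)>40]
for k in ks:
    r=cv2.minAreaRect(k); P=onz(c,cv2.boxPoints(r),.051); e=[P[1]-P[0],P[2]-P[1]]; e=max(e,key=np.linalg.norm)
    print('rib',v.round(),np.round(r[0]),np.round(r[1]),P.mean(0).round(4),np.linalg.norm(e).round(3),(np.arctan2(e[1],e[0])%np.pi-np.pi/2).round(3))
# ball: circle
gr=cv2.medianBlur(cv2.cvtColor(i,cv2.COLOR_RGB2GRAY),5)
m=((gr<40)&(np.hypot(x-u[0],y-u[1])<80)).astype(np.uint8)
h=cv2.HoughCircles(gr,cv2.HOUGH_GRADIENT,1.5,400,param1=60,param2=15,minRadius=25,maxRadius=70)
print(h)
d=cam('top'); print('top ball pred',proj(d,[.485,-.395,.127]))
E
```

```text
[ 0.48577133 -0.39499762  0.28775125]
ball pred [325.63990601 215.32160622]
rib [372. 195.] [343. 188.] [34. 19.] [ 0.5015 -0.3991  0.051 ] 0.031 0.175
rib [372. 195.] [370. 194.] [53. 15.] [ 0.5193 -0.4162  0.051 ] 0.05 -0.495
[[[113.25 132.75  44.05]
  [519.75  59.25  69.1 ]
  [560.25 465.75  47.35]]]
top ball pred [[473.84477257 269.32138056]]
```

Emit:
send_rows:
  moves: "0 0 0 0 0 0.25 1;0 0 0 0 0 0.5 1;0 0 0 0 0 0.7 1;0 0 0 0 0 0.8 1;0 0 0 0 0 0.83 1;0 0 0 0 0 0.83 1;0 0 0 0 0 0.83 -1;0 0 0 0 0 0.83 -1;0 0 0 0 0 0.83 -1;0 0 0 0 0 0.83 -1;0 0 0 0 0 0.83 -1;0 0 0 0 0 0.83 -1"
  newtons: 25

```text
time: 46.38
eef_pos: [0.4859, -0.3963, 0.1234]
tcp_rot: [0.868, 0.496, 0.002, 0.001]
contact_force: [-1.1, 1.1, 4.5]
opening: 0.402
finger_force: 25.0
```

```bash
python3 - <<'E'
from kin import *
s=ctrl.get_state();print(s['eef_pos'],s['opening']*85)
for k in range(4):checkcap(k)
lamp()
E
```

```text
[ 0.48586264 -0.39627754  0.1233903 ] 34.143648008867174
0 cap pred [333.8 304.4] seen 334.3 305.5 339
  foot pred [285.4 257.1] light centroid 288.8 260.3 323
1 cap pred [364.6 284.1] seen 365.5 285.4 272
  foot pred [315.4 240.1] light centroid 319.3 243.4 294
2 cap pred [393.  265.3] seen 394.7 267.2 255
  foot pred [343.4 224.3] light centroid 347.5 227.1 277
3 cap pred [419.4 247.8] seen 420.2 249.0 237
  foot pred [369.4 209.5] light centroid 372.7 208.0 426
((159.25172424316406, 267.720703125), (26.32541847229004, 47.75115203857422), 48.36646270751953) [[0.039, 0.074], [0.047, -0.051], [-0.024, -0.057], [-0.032, 0.067]] [0.00739668 0.00826259]
```

Emit:
send_rows:
  moves: "0 0 0 0 0.04 0.002 -1;0 0 0 0 0.08 0.008 -1;0 0 0 0 0.12 0.017 -1;0 0 0 0 0.145 0.025 -1;0 0 0 0 0.145 0.025 -1;0 0 0 0 0.145 0.025 -1;0 0 0 0 0.145 0.025 -1;0 0 0 0 0.145 0.025 -1;0 0 0 0 0.145 0.025 -1;0 0 0 0 0.145 0.025 -1;0 0 0 0 0.145 0.025 -1;0 0 0 0 0.145 0.025 -1"

```text
time: 48.12
eef_pos: [0.5079, -0.4087, 0.1168]
tcp_rot: [0.868, 0.496, -0.0, -0.004]
contact_force: [-6.8, 3.7, 7.2]
opening: 0.398
finger_force: 26.2
```

Emit:
send_rows:
  moves: "0 0 0 0 0 0 -1;0 0 0 0 0 0 -1;0 0 0 0 0 0 -1;0 0 0 0 0 0 -1;0 0 0 0 0 0 -1;0 0 0 0 0 0 -1;0 0 0 0 0 0 -1;0 0 0 0 0 0 -1;0 0 0 0 0 0 -1;0 0 0 0 0 0 -1;0 0 0 0 0 0 -1;0 0 0 0 0 0 -1"

```text
time: 49.62
eef_pos: [0.5079, -0.4087, 0.1168]
tcp_rot: [0.868, 0.496, -0.0, -0.004]
contact_force: [-6.5, 4.4, 6.4]
opening: 0.404
finger_force: 26.2
```

```bash
python3 - <<'E'
from kin import *
s=ctrl.get_state();d=s['eef_pos']-np.array([.484,-.3953,.122]);X=np.array([np.cos(.5),-np.sin(.5)]);print(s['eef_pos'],s['opening']*85,s['contact_force'],'x',d[:2]@X,'y',d[:2]@[np.sin(.5),np.cos(.5)])
E
```

```text
[ 0.50790884 -0.40870492  0.11678997] 34.36799164117411 [-6.4739109   4.37204563  6.39159603] x 0.027408646878954772 y -0.00030141715526632123
```

Emit:
send_rows:
  moves: "0 0 0 0 -0.05 -0.015 -1;0 0 0 0 -0.1 -0.022 -1;0 0 0 0 -0.15 -0.025 -1;0 0 0 0 -0.2 -0.022 -1;0 0 0 0 -0.25 -0.012 -1;0 0 0 0 -0.29 0 -1;0 0 0 0 -0.29 0 -1;0 0 0 0 -0.29 0 -1;0 0 0 0 -0.29 0 -1;0 0 0 0 -0.29 0 -1;0 0 0 0 -0.29 0 -1;0 0 0 0 -0.29 0 -1"

```text
time: 51.12
eef_pos: [0.4638, -0.3842, 0.1218]
tcp_rot: [0.868, 0.496, 0.004, 0.007]
contact_force: [4.7, -2.7, 7.4]
opening: 0.402
finger_force: 26.0
```

Emit:
send_rows:
  moves: "0 0 0 0 0 0 -1;0 0 0 0 0 0 -1;0 0 0 0 0 0 -1;0 0 0 0 0 0 -1;0 0 0 0 0 0 -1;0 0 0 0 0 0 -1;0 0 0 0 0 0 -1;0 0 0 0 0 0 -1;0 0 0 0 0 0 -1;0 0 0 0 0 0 -1;0 0 0 0 0 0 -1;0 0 0 0 0 0 -1"

```text
time: 52.62
eef_pos: [0.4638, -0.3842, 0.1218]
tcp_rot: [0.868, 0.496, 0.004, 0.007]
contact_force: [4.2, -3.1, 8.4]
opening: 0.4
finger_force: 26.0
```

```bash
python3 - <<'E'
from kin import *
s=ctrl.get_state();d=s['eef_pos']-np.array([.484,-.3953,.122]);X=np.array([np.cos(.5),-np.sin(.5)]);print(s['eef_pos'],s['opening']*85,s['contact_force'],'x',d[:2]@X,'y',d[:2]@[np.sin(.5),np.cos(.5)])
for k in range(4):checkcap(k)
lamp()
E
```

```text
[ 0.46383333 -0.38422627  0.12177983] 33.98452535535298 [ 4.21717308 -3.14168944  8.40994205] x -0.023006945895100658 y 4.970174899355066e-05
0 cap pred [333.8 304.4] seen 334.3 305.5 340
  foot pred [285.4 257.1] light centroid 288.8 260.3 323
1 cap pred [364.6 284.1] seen 365.5 285.4 272
  foot pred [315.4 240.1] light centroid 319.3 243.4 294
2 cap pred [393.  265.3] seen 394.6 267.2 257
  foot pred [343.4 224.3] light centroid 347.5 227.1 277
3 cap pred [419.4 247.8] seen 420.2 249.1 238
  foot pred [369.4 209.5] light centroid 372.7 208.0 427
((159.24002075195312, 267.6800231933594), (26.514904022216797, 47.773895263671875), 48.179832458496094) [[0.039, 0.074], [0.047, -0.051], [-0.024, -0.057], [-0.032, 0.067]] [0.00750473 0.00822325]
```

Emit:
send_rows:
  moves: "0 0 0 0 -0.02 0.005 -1;0 0 0 0 -0.04 0.01 -1;0 0 0 0 -0.04 0.01 -1;0 0 0 0 -0.04 0.01 -1;0 0 0 0 -0.04 0.01 -1;0 0 0 0 -0.04 0.01 -1;0 0 0 0 -0.04 0.01 -1;0 0 0 0 -0.04 0.01 -1;0 0 0 0 -0.04 0.01 -1;0 0 0 0 -0.04 0.01 -1;0 0 0 0 -0.04 0.01 -1;0 0 0 0 -0.04 0.01 -1"

```text
time: 54.38
eef_pos: [0.4583, -0.3814, 0.1209]
tcp_rot: [0.869, 0.496, 0.005, 0.01]
contact_force: [7.5, -4.3, 8.9]
opening: 0.398
finger_force: 25.6
```

Emit:
send_rows:
  moves: "0 0 0 0 0 0 -1;0 0 0 0 0 0 -1;0 0 0 0 0 0 -1;0 0 0 0 0 0 -1;0 0 0 0 0 0 -1;0 0 0 0 0 0 -1;0 0 0 0 0 0 -1;0 0 0 0 0 0 -1"

```text
time: 55.38
eef_pos: [0.4584, -0.3814, 0.1209]
tcp_rot: [0.869, 0.495, 0.005, 0.01]
contact_force: [7.6, -5.6, 7.3]
opening: 0.4
finger_force: 25.6
```

```bash
python3 - <<'E'
from kin import *
s=ctrl.get_state();print(s['eef_pos'],s['contact_force'],rel([.4855,-.3955,.1234]))
E
```

```text
[ 0.4583594  -0.38138221  0.1208865 ] [ 7.56582866 -5.62946663  7.32848422] [ 0.     0.     0.     0.008  0.153 -0.009]
```

Held for well over 2 s with ~9 N of reaction. Now I'll bring it back upright, release and retreat.

Emit:
send_rows:
  moves: "0 0 0 0 0.05 -0.01 -1;0 0 0 0 0.1 -0.015 -1;0 0 0 0 0.145 -0.015 -1;0 0 0 0 0.145 -0.015 -1;0 0 0 0 0.145 -0.015 1;0 0 0 0 0.145 -0.015 1;0 0 0 0 0.145 -0.015 1;0 0 0 0 0.145 -0.015 1;0 0 0 0 0.145 -0.2 1;0 0 0 0 0.145 -0.5 1;0 0 0 0 0.145 -0.8 1;0 0 0 0 0.145 -0.95 1"

```text
time: 56.88
eef_pos: [0.4787, -0.3928, 0.3102]
tcp_rot: [0.868, 0.496, 0.003, 0.003]
contact_force: [-0.4, -0.5, -0.5]
opening: 0.997
finger_force: 0.0
```

Emit:
send_rows:
  moves: "0 0 0 0 0 0 1;0 0 0 0 0 0 1;0 0 0 0 0 0 1;0 0 0 0 0 0 1;0 0 0 0 0 0 1;0 0 0 0 0 0 1"

```text
time: 57.62
eef_pos: [0.4779, -0.392, 0.3051]
tcp_rot: [0.868, 0.496, 0.002, 0.0]
contact_force: [0.2, -0.1, 0.1]
opening: 0.997
finger_force: 0.0
```

```bash
python3 - <<'E'
from kin import *
s=ctrl.get_state();print(s['eef_pos'],s['contact_force'],s['opening'])
for k in range(4):checkcap(k)
lamp()
c=cam('scene');u=proj(c,[.485,-.395,.127])[0];y,x=np.mgrid[:480,:640]
m=(c['image'].max(2)<60)&(np.hypot(x-u[0],y-u[1])<14);print('ball',u,x[m].mean(),y[m].mean(),m.sum())
i=cv2.imread('pics/scene0.png');m=(i.max(2)<60)&(np.hypot(x-u[0],y-u[1])<14);print('ball at start',x[m].mean(),y[m].mean(),m.sum())
E
```

```text
[ 0.47793746 -0.39201338  0.305118  ] [ 0.19528629 -0.12517269  0.10162649] 0.9968425420945396
0 cap pred [333.8 304.4] seen 334.3 305.5 340
  foot pred [285.4 257.1] light centroid 288.8 260.3 322
1 cap pred [364.6 284.1] seen 365.5 285.4 272
  foot pred [315.4 240.1] light centroid 319.3 243.4 294
2 cap pred [393.  265.3] seen 394.7 267.1 258
  foot pred [343.4 224.3] light centroid 347.5 227.1 277
3 cap pred [419.4 247.8] seen 420.2 249.0 238
  foot pred [369.4 209.5] light centroid 372.7 208.0 426
((159.22412109375, 267.68963623046875), (26.408464431762695, 47.75115203857422), 48.36646270751953) [[0.039, 0.074], [0.047, -0.051], [-0.024, -0.057], [-0.032, 0.067]] [0.00750947 0.00827224]
ball [122.71646028 281.12974313] 122.015479876161 282.8328173374613 323
ball at start 122.04658385093168 282.87577639751555 322
```

```bash
python3 -c "
from plant import ctrl
print(ctrl.sign_off())"
```

```text
the job is handed in; nothing more can be done
None
```

I handed the job in at about 58 s. All four canisters lie in their own grooves, the lamp rests on the brass line, and the stick was held over towards the rib, then away from it, and is back upright; the final camera check agreed, but sign-off gave no verdict.

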